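# Clamp the bearing blocks in the fixture

### The arm

A 7-joint arm with a two-finger parallel gripper is mounted at the origin on the work surface. World frame = base frame: x ahead of the robot, y to its left, z up, the work surface at z = 0. Lengths are in m, angles in rad, forces in N, time in s.
With the tool pointing down it reaches from about 0.4 to 0.875 m from the base axis. Payload 6.5 kg.
Tool frame: the origin (TCP) lies at the very end of the fingers, on their centre line; the grasp point (between the pads) lies 19 mm behind it; z points along the fingers, y is the line along which they close (so a half turn about z gives the same grasp; the last joint's range is limited). The gripper opens to 85 mm and grips with 20 to 120 N. Pads are 22 mm wide; open, the fingers measure 114 mm over their backs; the gripper's body (76 mm by 85 mm) begins 54 mm behind the grasp point. The pads swing forward as they close: fully open they stand 13 mm farther back than shut.
Start: joints at [-1.204, 0.536, -0.004, 1.538, 0.003, 1.067, -0.071], TCP at [0.273, 0.59, 0.231] pointing down, gripper open.
Joint ranges: [-2.7, 2.7], [-0.37, 2.16], [-1.27, 1.26], [0.24, 2.4], [-1.31, 4.45], [0.19, 1.91], [-2.76, 2.76]. Speed limits (rad/s): [2.39, 2.39, 3.14, 3.14, 3.14, 3.14, 3.14].

### API

Orientations are given as a unit quaternion [w, x, y, z].
In Python, from workcell import status, viewer, order gives the robot as it stands.
- The arm moves only by the tool carry_out, never from a script. Its arguments are lists of equal length, an entry for each row: "rot": the turn, a rotation vector about the tool's x, y, z each as a share of 6 degrees, from -1 to 1, a list of three; "offset": the shift along the tool's x, y, z each as a share of 50 mm, from -1 to 1, a list of three; "hand": the opening, from 0 (shut) to 1 (fully open). A call has exactly 8 rows; each row shifts and turns the commanded pose from where the row before left it, along the tool's axes as they then stand; what a row does not reach is not made up. A row lasts 1/10 s, in which the tool goes at most 50 mm and 8.59 degrees, less where a joint would pass 70% of its speed; a pose out of reach is approached as far as the arm can. A call with a number of a shift or a turn outside -1 to 1 is refused whole. A call with a gripper value outside its range is refused whole. The fingers move at their own pace and stop on an object; the grip force is fixed at half the most. Time passes only in rows, so rows that do not move let the fingers close, or fill a call up. It gives the time, the measured TCP pose, the force, the opening and the grip force at its end, in the units of the state.
- status.get_state(): the state, without advancing time (a new reading comes with each control period).
- viewer.get_image(name): name is "scene" or "top"; returns a dict with "img" (480x640x3 uint8, red, green, blue), "fx", "fy", "cx", "cy" (pixels), "k1" (the pictures are not rectified: a ray, as slopes to the right and down, at radius r is drawn at 1 + k1 r^2 times it, then the intrinsics apply), "R" (3x3) and "t" (3): a world point X has camera coordinates R X + t. Camera axes: x right, y down, z forward; pixel columns grow to the right and rows downward; lengths in m; the calibration is good to about 2 mm. A picture is of the moment at which its call begins. There is no depth.
- order.sign_off(): hands the job in; it is judged then, once.
The state is a dict: "time": time; "joints": joint angles; "joint_velocities": joint speeds; "joint_efforts": joint torques, N m; "tcp_pos": TCP position; "ee_rot": TCP orientation; "contact_force": force on the tool from outside, world axes, zero at the start; "wrist_torque": the same for the moment, N m; "gripper_width": opening from 0.0 (shut) to 1.0 (fully open); "grip_force": force on a finger pad.
Only numpy, scipy, OpenCV 4.12 (cv2) and the standard library are available. Lean on these libraries where they do the work, as an engineer would, in place of code of your own. Each camera call takes 0.05 s, during which the arm holds its last target. There are 200 camera calls.

### The job

Take every bearing block out of the blue bin and lay each flat in a nest of its own on the clamping plate, first turning aside with the driver any clamp toe that is in the way; then, again with the driver and never with the fingers, turn the clamp screw of each loaded nest fully home so that its toe lies over the block (the screws of empty nests do not matter). Put the driver back upright in its stand, and last of all press the tally counter's plunger right down to its stop and let it spring back, leaving the other things on the bench where they are.

Things in the scene. Friction and masses are not known exactly. Their poses are not given: they have to be found in the camera images.
- fixture: aluminium clamping plate 156 x 280 x 12 mm, fixed to the bench left or right, turned a little; origin under its centre; three nests in a row along its y on its -x half, their screws on its +x half
- counter: tally counter, a fixed grey box 80 x 80 x 45 mm with a steel plunger in the middle of its top; origin under its centre
- bin: open blue plastic bin 135 x 270 x 50 mm, walls and floor 5 mm, fixed to the bench; origin under its centre, long side along its y
- stand: fixed wooden block 70 x 70 x 52 mm with an upright round through hole of 31 mm diameter in its centre; origin under its centre. The driver hangs in the hole by its collar.
- driver: loose slotted driver, 112 mm long, 0.12 kg; origin at the blade's end, z up the shaft. Blade 20 mm wide (x), 4 thick (y), z 0 to 14 mm; shaft 12 mm round; collar 40 mm across, z 45 to 51; black flat-sided handle 28 (x, as the blade) by 20 mm (y), z 51 to 112. It starts upright in the stand, hung by the collar, origin 7 mm above the bench. Grip its handle's flats.
- plunger_top (a point): top centre of the mushroom-shaped steel plunger head (32 mm diameter) in the middle of the tally counter, a fixed grey box 80 x 80 x 45 mm; the head's top is 72 mm above the bench when released; moves with the plunger
- plunger (a joint): plunger travel, 0 m released to 0.010 m at its stop; pressed straight down against a spring (about 4.5 N at the stop), springs back
- block1: loose aluminium bearing block, 0.16 kg: flange 70 (x) x 44 (y) x 8 mm with a boss 26 (x) x 22 (y) mm in the middle, rising to 34 mm above the underside; origin at the centre of the underside. All blocks are alike, and the same turned half round. None if absent in this run.
- block2: loose aluminium bearing block, 0.16 kg: flange 70 (x) x 44 (y) x 8 mm with a boss 26 (x) x 22 (y) mm in the middle, rising to 34 mm above the underside; origin at the centre of the underside. All blocks are alike, and the same turned half round. None if absent in this run.
- block3: loose aluminium bearing block, 0.16 kg: flange 70 (x) x 44 (y) x 8 mm with a boss 26 (x) x 22 (y) mm in the middle, rising to 34 mm above the underside; origin at the centre of the underside. All blocks are alike, and the same turned half round. None if absent in this run.
- nest1 (a point): centre of the floor of nest 1, 12 mm above the bench, z up: recess 76 (x) x 50 (y) mm between ledges 5 mm high, for one block, its length along x; its screw's axis lies 71 mm off in +x. Three like nests, 90 mm apart in y, on an aluminium plate 156 (x) x 280 (y) x 12 mm fixed to the bench, left or right, turned a little
- head1: slotted steel head, 34 mm across, of nest 1's clamp screw, with the clamp toe fixed under it; origin on the screw axis, on the slot's floor, 34 mm above the bench. Slot along x, 8 mm wide, 10 deep, open at both ends. Toe 14 mm wide, along +x to 50 mm from the axis, underside 11.5 mm below the origin: it passes 2.5 mm over the flange of a block in the nest
- screw1 (a joint): angle of clamp screw 1: 0 rad fully open (toe along the nest's -y), clear of the nest below 0.5 rad, over it above; any angle at the start; grows clockwise seen from above, stop at 1.571 rad (toe along the nest's -x, over the block's flange). Stiff, stays where it is left; does not move up or down.
- nest2 (a point): centre of the floor of nest 2, 12 mm above the bench, z up: recess 76 (x) x 50 (y) mm between ledges 5 mm high, for one block, its length along x; its screw's axis lies 71 mm off in +x. Three like nests, 90 mm apart in y, on an aluminium plate 156 (x) x 280 (y) x 12 mm fixed to the bench, left or right, turned a little
- head2: slotted steel head, 34 mm across, of nest 2's clamp screw, with the clamp toe fixed under it; origin on the screw axis, on the slot's floor, 34 mm above the bench. Slot along x, 8 mm wide, 10 deep, open at both ends. Toe 14 mm wide, along +x to 50 mm from the axis, underside 11.5 mm below the origin: it passes 2.5 mm over the flange of a block in the nest
- screw2 (a joint): angle of clamp screw 2: 0 rad fully open (toe along the nest's -y), clear of the nest below 0.5 rad, over it above; any angle at the start; grows clockwise seen from above, stop at 1.571 rad (toe along the nest's -x, over the block's flange). Stiff, stays where it is left; does not move up or down.
- nest3 (a point): centre of the floor of nest 3, 12 mm above the bench, z up: recess 76 (x) x 50 (y) mm between ledges 5 mm high, for one block, its length along x; its screw's axis lies 71 mm off in +x. Three like nests, 90 mm apart in y, on an aluminium plate 156 (x) x 280 (y) x 12 mm fixed to the bench, left or right, turned a little
- head3: slotted steel head, 34 mm across, of nest 3's clamp screw, with the clamp toe fixed under it; origin on the screw axis, on the slot's floor, 34 mm above the bench. Slot along x, 8 mm wide, 10 deep, open at both ends. Toe 14 mm wide, along +x to 50 mm from the axis, underside 11.5 mm below the origin: it passes 2.5 mm over the flange of a block in the nest
- screw3 (a joint): angle of clamp screw 3: 0 rad fully open (toe along the nest's -y), clear of the nest below 0.5 rad, over it above; any angle at the start; grows clockwise seen from above, stop at 1.571 rad (toe along the nest's -x, over the block's flange). Stiff, stays where it is left; does not move up or down.
- tin: small steel tin, 34 mm across, 32 mm high; a bystander, to be left where it is
- jar: clear jar with black lid, 75 mm high; a bystander, to be left where it is
- tape: roll of tape, 90 mm across, 24 mm high; a bystander, to be left where it is
- mug: dark metal mug, 80 mm high; a bystander, to be left where it is
- carton: small cardboard carton 60 x 90 x 45 mm; a bystander, to be left where it is

How it is judged:
On the way, in this order (a step that is already met when the one before it is completed fails the run):
1. every block lies flat in a nest of the clamping plate (((x of block1 in the frame of nest1 between -0.006 and 0.006 m and y of block1 in the frame of nest1 between -0.006 and 0.006 m and z of block1 in the frame of nest1 between -0.003 and 0.003 m and angle between block1's own z axis and vertical below 0.06 rad and angle between the x axis of block1 and the x axis of nest1, either way round below 0.15 rad) or (x of block1 in the frame of nest2 between -0.006 and 0.006 m and y of block1 in the frame of nest2 between -0.006 and 0.006 m and z of block1 in the frame of nest2 between -0.003 and 0.003 m and angle between block1's own z axis and vertical below 0.06 rad and angle between the x axis of block1 and the x axis of nest2, either way round below 0.15 rad) or (x of block1 in the frame of nest3 between -0.006 and 0.006 m and y of block1 in the frame of nest3 between -0.006 and 0.006 m and z of block1 in the frame of nest3 between -0.003 and 0.003 m and angle between block1's own z axis and vertical below 0.06 rad and angle between the x axis of block1 and the x axis of nest3, either way round below 0.15 rad)) and ((x of block2 in the frame of nest1 between -0.006 and 0.006 m and y of block2 in the frame of nest1 between -0.006 and 0.006 m and z of block2 in the frame of nest1 between -0.003 and 0.003 m and angle between block2's own z axis and vertical below 0.06 rad and angle between the x axis of block2 and the x axis of nest1, either way round below 0.15 rad) or (x of block2 in the frame of nest2 between -0.006 and 0.006 m and y of block2 in the frame of nest2 between -0.006 and 0.006 m and z of block2 in the frame of nest2 between -0.003 and 0.003 m and angle between block2's own z axis and vertical below 0.06 rad and angle between the x axis of block2 and the x axis of nest2, either way round below 0.15 rad) or (x of block2 in the frame of nest3 between -0.006 and 0.006 m and y of block2 in the frame of nest3 between -0.006 and 0.006 m and z of block2 in the frame of nest3 between -0.003 and 0.003 m and angle between block2's own z axis and vertical below 0.06 rad and angle between the x axis of block2 and the x axis of nest3, either way round below 0.15 rad)) and ((x of block3 in the frame of nest1 between -0.006 and 0.006 m and y of block3 in the frame of nest1 between -0.006 and 0.006 m and z of block3 in the frame of nest1 between -0.003 and 0.003 m and angle between block3's own z axis and vertical below 0.06 rad and angle between the x axis of block3 and the x axis of nest1, either way round below 0.15 rad) or (x of block3 in the frame of nest2 between -0.006 and 0.006 m and y of block3 in the frame of nest2 between -0.006 and 0.006 m and z of block3 in the frame of nest2 between -0.003 and 0.003 m and angle between block3's own z axis and vertical below 0.06 rad and angle between the x axis of block3 and the x axis of nest2, either way round below 0.15 rad) or (x of block3 in the frame of nest3 between -0.006 and 0.006 m and y of block3 in the frame of nest3 between -0.006 and 0.006 m and z of block3 in the frame of nest3 between -0.003 and 0.003 m and angle between block3's own z axis and vertical below 0.06 rad and angle between the x axis of block3 and the x axis of nest3, either way round below 0.15 rad))), for 0.2 s.
2. the clamp screw of every loaded nest is turned home (all of step 1 and (value of joint screw1 above 1.4 rad or not (horizontal distance between any of block1, block2, block3 and nest1 below 0.035 m)) and (value of joint screw2 above 1.4 rad or not (horizontal distance between any of block1, block2, block3 and nest2 below 0.035 m)) and (value of joint screw3 above 1.4 rad or not (horizontal distance between any of block1, block2, block3 and nest3 below 0.035 m))), for 0.2 s.
3. the driver is back in its stand (horizontal distance between driver and stand below 0.008 m and z of driver in the frame of stand between 0.003 and 0.011 m and angle between driver's own z axis and vertical below 0.1 rad), for 0.2 s.
4. the counter's plunger is pressed down to its stop (value of joint plunger above 0.0085 m), for 0.1 s.
At the end, for the whole second after the job is handed in: every block lies flat in a nest (centre within 6 mm, length within 0.15 rad of the nest's x), each loaded nest's screw is turned past 1.40 rad, the driver hangs upright in its stand (within 8 mm of the centre), the driver is at rest, the plunger is released (all of step 2 and all of step 3 and linear speed of driver below 0.02 m/s and value of joint plunger below 0.002 m); the robot touches nothing.
It fails at once if a clamp screw or its toe is pushed with the fingers (contact force between the fingers and head1 above 4 N or contact force between the fingers and head2 above 4 N or contact force between the fingers and head3 above 4 N).
It fails at once if a bystander is shoved aside or knocked over (distance of any of tin, jar, tape, mug, carton from where it was at the start of the episode above 0.03 m).
Of block1, block2, block3 only 2 to 3 are there at a start; the rules pass over those that are not, and their reading is None.
At some moment in a run one of block1, block2, block3 may be knocked a few centimetres aside while the robot is not near it.
It also fails if it takes over 210 s, if anything falls off the work surface, if the arm or the gripper's body presses on something with over 40 N, if the wrist force passes 120 N, or if a joint passes its speed limit or range.

## Working session

There is one attempt and no reset: what is moved stays moved. The work goes in short steps, Python scripts to look and compute and a tool call to move; the robot and the scene stay as the last step left them, time stands still between calls to the robot, and variables do not carry over. Pictures are saved under pics/ and viewed, at most 14 in all, crops included, and the job is handed in when it is done.

Besides the shell and the picture viewer there is one more tool, called after "Request:" as name(argument=value, ...), one argument or row to a line, values as JSON. carry_out: Moves the arm, as the interface text tells. Its arguments: {"type":"object","properties":{"rot":{"type":"array"},"offset":{"type":"array"},"hand":{"type":"array"}},"required":["rot","offset","hand"]}

```bash
ls; mkdir -p pics; cat > h.py <<'E'
import numpy as np, cv2
from workcell import status, viewer, order
def K(c): return np.array([[c["fx"],0,c["cx"]],[0,c["fy"],c["cy"]],[0,0,1.]])
def snap(n,f=None):
    c=viewer.get_image(n)
    if f: cv2.imwrite("pics/"+f,c["img"][:,:,::-1])
    return c
def ray2(c,uv,z):
    uv=np.array(uv,float).reshape(-1,1,2)
    # invert: d = s*(1+k1 s^2)
    d=np.array([c["k1"],0,0,0,0],float)
    s=cv2.undistortPointsIter(uv,K(c),d,None,None,(3,50,1e-9)).reshape(-1,2)
    R=np.array(c["R"]);t=np.array(c["t"])
    D=np.c_[s,np.ones(len(s))]@R; o=-R.T@t
    return o+D*((np.asarray(z)-o[2])/D[:,2])[:,None]
def proj(c,X):
    X=np.array(X,float).reshape(-1,3)
    r,_=cv2.Rodrigues(np.array(c["R"],float))
    return cv2.projectPoints(X,r,np.array(c["t"],float),K(c),np.array([c["k1"],0,0,0,0.]))[0].reshape(-1,2)
E
python3 - <<'E'
from h import *
for n in("scene","top"):
    c=snap(n,n+"0.png");print(n,c["fx"],c["cx"],c["cy"],c["k1"],-np.array(c["R"]).T@c["t"])
print(status.get_state())
E
```

```text
pics
scene 521.8449351718125 317.67812627643843 252.39075113649224 -0.02921995707216945 [1.27747793 0.44019796 0.61162822]
top 547.1758887015711 314.6597500293611 241.0965937600892 -0.14207778584135092 [ 0.47900452 -0.01876977  1.31288346]
{'time': 0.1, 'joints': array([-1.20421374,  0.53712327, -0.00446965,  1.53876713,  0.00260245,
        1.06730606, -0.07117338]), 'joint_velocities': array([ 7.44161352e-04, -2.77315611e-03,  1.72868040e-03, -2.94953465e-03,
       -7.05765475e-05, -2.72660190e-04,  2.10670055e-03]), 'joint_efforts': array([ 2.40259134e-03, -5.84567249e+01,  1.05199657e+00, -2.59775752e+01,
        1.26963010e-02,  4.57266695e-03, -2.83663235e-05]), 'tcp_pos': array([0.27236506, 0.58955311, 0.23048191]), 'ee_rot': array([-1.20258757e-04,  2.14644799e-01,  9.76691851e-01, -7.89895583e-04]), 'contact_force': array([ 0.71119449, -0.15835922, -0.213286  ]), 'wrist_torque': array([-0.02459873, -0.00645326, -0.02662838]), 'grip_force': 0.0, 'gripper_width': 1.001159900422205}
```

View pics/top0.png

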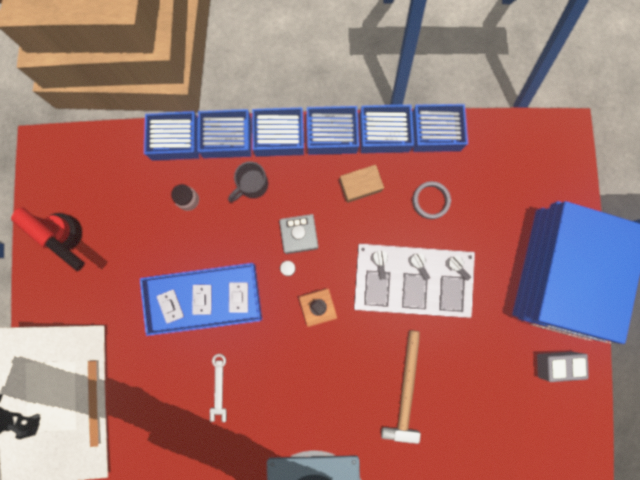

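View pics/scene0.png

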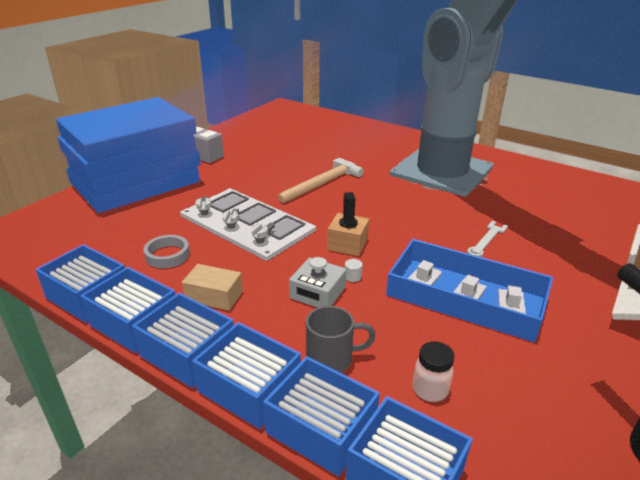

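The top view shows three blocks in the bin at about (170,306), (202,300) and (238,297). The plate is at (415,280), the stand at (318,307) and the counter at (299,232). Next I'll zoom in to read the screws and contours.

```bash
python3 - <<'E'
import cv2,numpy as np
a=cv2.imread("pics/top0.png")
A=cv2.resize(a[238:322,350:480],(780,504),interpolation=cv2.INTER_CUBIC)
cv2.imwrite("pics/zf.png",A)
B=cv2.resize(a[260:340,135:265],(400,246),interpolation=cv2.INTER_CUBIC)
C=cv2.resize(a[205:335,270:345],(340,589),interpolation=cv2.INTER_CUBIC)
s=cv2.imread("pics/scene0.png");D=cv2.resize(s[185:260,175:320],(400,207),interpolation=cv2.INTER_CUBIC)
o=np.zeros((589,800,3),np.uint8);o[:246,:400]=B;o[:589,410:750]=C;o[260:467,:400]=D
cv2.imwrite("pics/zb.png",o)
E
```

```text
(no output)
```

View pics/zf.png

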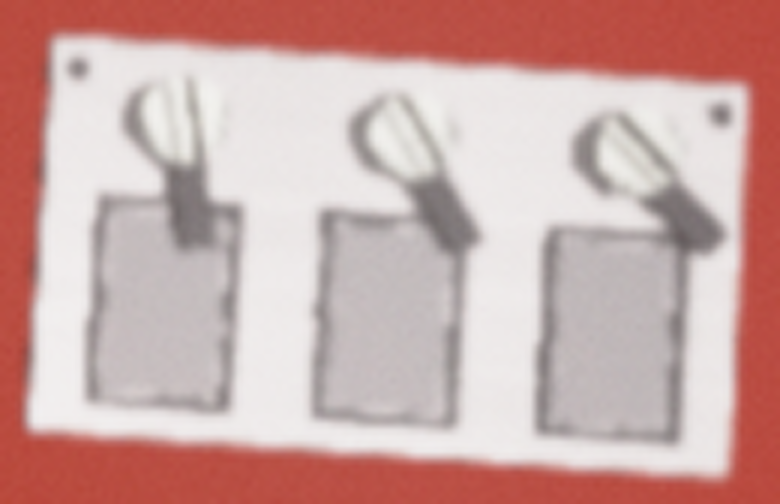

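View pics/zb.png

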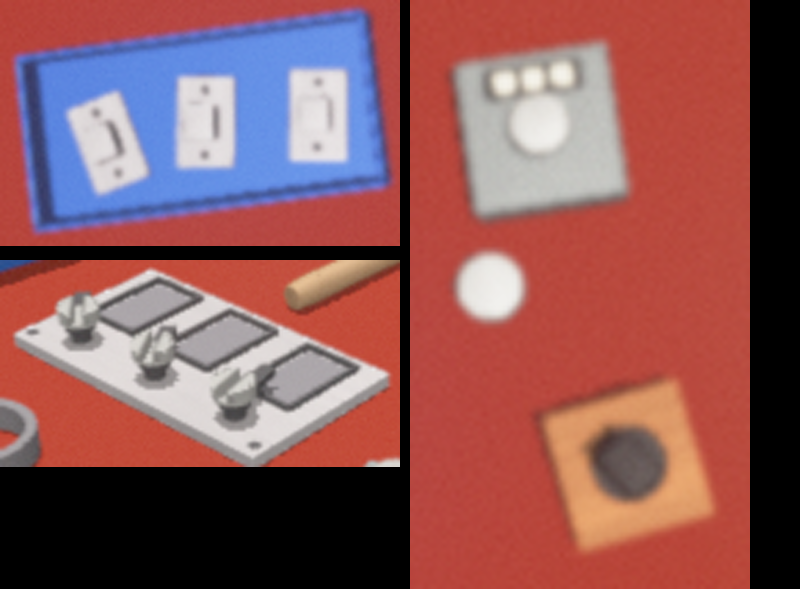

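```bash
cat >> h.py <<'E'
def rect(c,mask,roi,z,minA=20):
    x0,y0,x1,y1=roi; m=np.zeros(mask.shape,np.uint8); m[y0:y1,x0:x1]=mask[y0:y1,x0:x1]*1
    out=[]
    for k in cv2.findContours(m,cv2.RETR_EXTERNAL,cv2.CHAIN_APPROX_NONE)[0]:
        if cv2.contourArea(k)<minA: continue
        P=ray2(c,k.reshape(-1,2),z)[:,:2]
        (cx,cy),(w,h),a=cv2.minAreaRect((P*1000).astype(np.float32))
        if w<h: w,h,a=h,w,a+90      # a: angle of the long side in world
        out.append((cx/1000,cy/1000,w,h,(a+90)%180-90,cv2.contourArea(k)))
    return out
def hsv(c): return cv2.cvtColor(c["img"],cv2.COLOR_RGB2HSV)
E
python3 - <<'E'
from h import *
c=snap("top","t1.png");H=hsv(c).astype(int);h,s,v=H[...,0],H[...,1],H[...,2]
p=lambda n,r:print(n,[tuple(np.round(q,4)) for q in r])
notred=(s<90)
p("plate",rect(c,notred,(340,235,485,325),.012,500))
grey=(s<90)&(v<215)&(v>140)
p("nests",rect(c,grey,(350,262,480,320),.012,200))
p("bin",rect(c,(h>100)&(h<130)&(s>110),(135,255,270,340),.05,500))
p("blocks",rect(c,(s<80)&(v>120),(140,270,262,330),.013,100))
p("stand",rect(c,(h<22)&(h>6)&(s>90)&(v>150),(295,285,342,330),.052,100))
p("counter",rect(c,(s<70),(275,210,325,255),.045,200))
print(H[300,312:326].tolist(), H[230:236,296:302,2])
for n,(x,y) in {"nest":(415,300),"slot":(419,262),"toe":(425,273),"plate":(395,290)}.items(): print(n,H[y,x])
a=c["img"][290:326,298:340,::-1].astype(float); a=np.clip(a*2.5,0,255).astype(np.uint8)
A=cv2.resize(a,(390,334),interpolation=cv2.INTER_CUBIC)
sc=snap("scene");b=np.clip(sc["img"][185:260,318:380,::-1].astype(float)*2.5,0,255).astype(np.uint8)
B=cv2.resize(b,(276,334),interpolation=cv2.INTER_CUBIC)
cv2.imwrite("pics/drv.png",np.hstack([A,B]))
E
```

```text
plate [(np.float64(0.5166), np.float64(-0.2572), np.float64(283.962), np.float64(159.989), np.float64(83.9663), np.float64(7659.0))]
nests [(np.float64(0.4981), np.float64(-0.3537), np.float64(119.315), np.float64(75.5728), np.float64(-6.2124), np.float64(1022.5)), (np.float64(0.5049), np.float64(-0.259), np.float64(112.6144), np.float64(65.5478), np.float64(-6.5666), np.float64(955.0)), (np.float64(0.5112), np.float64(-0.1665), np.float64(105.1453), np.float64(60.3997), np.float64(-5.4812), np.float64(915.5))]
bin [(np.float64(0.487), np.float64(0.2494), np.float64(268.9909), np.float64(131.7472), np.float64(-83.8828), np.float64(6311.0))]
blocks [(np.float64(0.4716), np.float64(0.3297), np.float64(71.6877), np.float64(46.3302), np.float64(20.3473), np.float64(526.5)), (np.float64(0.4866), np.float64(0.2524), np.float64(71.4585), np.float64(45.9082), np.float64(-0.8099), np.float64(548.5)), (np.float64(0.4893), np.float64(0.1648), np.float64(71.2908), np.float64(43.0755), np.float64(-1.1069), np.float64(538.0))]
stand [(np.float64(0.4608), np.float64(-0.0232), np.float64(73.4244), np.float64(73.2773), np.float64(14.7075), np.float64(960.5))]
counter [(np.float64(0.6329), np.float64(0.0167), np.float64(81.6465), np.float64(80.3364), np.float64(6.922), np.float64(1121.0))]
[[11, 130, 141], [9, 117, 111], [8, 97, 100], [9, 94, 103], [8, 75, 106], [8, 73, 105], [7, 60, 107], [8, 62, 107], [9, 64, 112], [9, 73, 123], [11, 96, 143], [11, 115, 171], [12, 129, 196], [12, 134, 212]] [[230 229 230 232 232 234]
 [232 231 233 233 236 236]
 [231 234 235 236 236 238]
 [234 235 236 237 238 239]
 [236 237 238 238 239 240]
 [237 238 238 239 240 239]]
nest [177  12 197]
slot [ 20   7 227]
toe [176  14 128]
plate [  0   3 238]
```

View pics/drv.png

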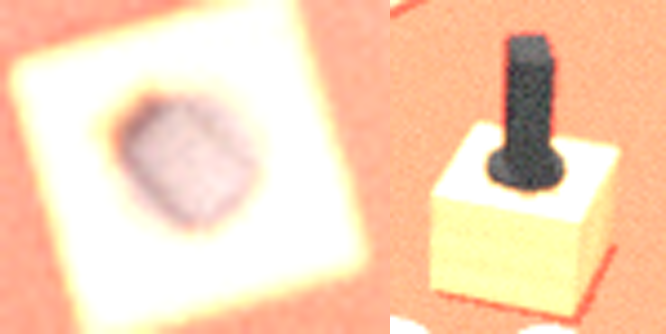

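```bash
python3 - <<'E'
from h import *
T=[snap("top") for _ in range(6)];S=[snap("scene") for _ in range(6)]
t=np.mean([x["img"] for x in T],0);s=np.mean([x["img"] for x in S],0)
np.save("t.npy",t);np.save("s.npy",s)
c=T[0];sc=S[0]
def up(a,f,lo,hi):
    a=np.clip((a[:,:,::-1]-lo)/(hi-lo),0,1)*255
    return cv2.resize(a.astype(np.uint8),None,fx=f,fy=f,interpolation=cv2.INTER_CUBIC)
A=up(t[292:322,302:336],11,40,130)   # 374x330
B=up(s[185:235,325:375],6.6,10,90) # 330x330
cv2.imwrite("pics/drv2.png",np.hstack([A,B]))
f=lambda pts,z:ray2(c,np.array(pts)/6+[350,238]-0.42,z)
# nest2,nest3(left),nest1(right) inner corners from zf.png
th=np.radians(-6.03);R=np.array([[np.cos(th),-np.sin(th)],[np.sin(th),np.cos(th)]]);o=np.array([.5166,-.2572])
for n,P in {"n2":[(328,222),(322,412),(448,418)],"n3":[(108,208),(97,398),(222,402),(232,215)],"n1":[(555,238),(547,428),(674,432)],"holes":[(78,67),(721,114)]}.items():
    print(n,np.round((f(P,.012)[:,:2]-o)@R*1000,1).tolist())
for n,P in {"h3":(172,122),"h2":(402,138),"h1":(627,155)}.items():
    print(n,np.round((f([P],.044)[:,:2]-o)@R*1000,1).tolist())
# scene check: project nominal points
W=lambda x,y,z:[*(o+R@np.array([x,y])/1000),z]
print(proj(sc,[W(78,140,.012),W(78,-140,.012),W(-78,140,.012),W(-78,-140,.012)]).round(1).tolist())
print(proj(sc,[[.4608,-.0232,.119],[.6329,.0167,.072]]).round(1).tolist())
E
```

```text
n2 [[11.6, 26.2], [-63.7, 23.9], [-62.5, -26.5]]
n3 [[10.7, 114.1], [-64.6, 113.4], [-62.6, 63.8], [11.5, 64.7]]
n1 [[11.8, -65.3], [-63.7, -66.4], [-61.9, -117.8]]
holes [[65.8, 129.8], [66.4, -130.3]]
h3 [[44.0, 94.5]]
h2 [[44.5, 4.4]]
h1 [[44.4, -84.7]]
[[266.1, 255.6], [179.5, 210.8], [315.6, 225.3], [229.9, 187.4]]
[[349.7, 194.1], [318.5, 259.9]]
```

View pics/drv2.png

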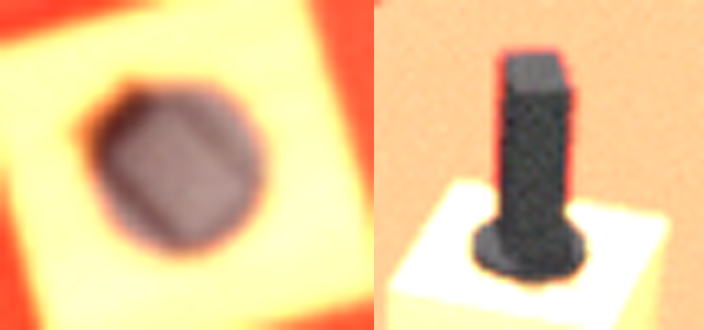

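Averaging the frames shows the driver handle's long axis at about 42° in world, with its top centre at pixel (318,307). All three toes overhang their nests, at roughly 1.43, 1.08 and 0.84 rad, so I'll open all three. Next comes a move helper.

```bash
cat >> h.py <<'E'
TH=np.radians(-6.03); O=np.array([.5166,-.2572])
def F(x,y,th=TH,o=O):
    return o+np.array([[np.cos(th),-np.sin(th)],[np.sin(th),np.cos(th)]])@np.array([x,y])/1000
HEAD={i:F(45,90*(i-2)) for i in(1,2,3)}; NEST={i:F(-26,90*(i-2)) for i in(1,2,3)}
def Rm(s):
    from scipy.spatial.transform import Rotation as Q
    w,x,y,z=s["ee_rot"]; return Q.from_quat([x,y,z,w])
def plan(p,X,s=None):
    "to TCP p, tool x at angle X(deg): rotation units (rz, after tilt), shifts in 50 mm units in tool axes now and after the turn"
    from scipy.spatial.transform import Rotation as Q
    s=s or status.get_state(); r=Rm(s)
    a=np.radians(X); M=np.array([[np.cos(a),np.sin(a),0],[np.sin(a),-np.cos(a),0],[0,0,-1]])
    rv=(r.inv()*Q.from_matrix(M)).as_rotvec()
    d=np.array(p)-s["tcp_pos"]
    print("t",round(s["time"],1),"tcp",s["tcp_pos"].round(4),"rot units",(np.degrees(rv)/6).round(2),"shift now",(r.inv().apply(d)/.05).round(3),"after",((M.T@d)/.05).round(3))
def st():
    s=status.get_state();m=Rm(s).as_matrix()
    print("t",round(s["time"],1),s["tcp_pos"].round(4),"X",np.degrees(np.arctan2(m[1,0],m[0,0])).round(2),"tz",m[:,2].round(3),"w",round(s["gripper_width"],3),"F",s["contact_force"].round(1),"T",s["wrist_torque"].round(2),"j",s["joints"].round(2))
E
python3 - <<'E'
from h import *
st(); plan([.4608,-.0232,.2],42)
c=snap("top")
print(ray2(c,[[318.0,306.6]],.119), HEAD,NEST)
E
```

```text
t 0.8 [0.2726 0.5901 0.2313] X 155.21 tz [ 0. -0. -1.] w 1.0 F [-0.4  0.5 -0.1] T [ 0.05 -0.02 -0.  ] j [-1.2   0.54 -0.    1.54  0.    1.07 -0.07]
t 0.8 tcp [0.2726 0.5901 0.2313] rot units [ 0.    0.   18.87] shift now [-8.561 -9.556  0.626] after [-5.41  11.634  0.626]
[[ 0.46286616 -0.02395668  0.119     ]] {1: array([ 0.55189659, -0.35142925]), 2: array([ 0.56135102, -0.26192721]), 3: array([ 0.57080544, -0.17242518])} {1: array([ 0.48128943, -0.34397075]), 2: array([ 0.49074386, -0.25446872]), 3: array([ 0.50019828, -0.16496669])}
```

Request:
carry_out(
  rot=[
    [0,0,0],
    [0,0,0],
    [0,0,0],
    [0,0,0],
    [0,0,0],
    [0,0,0],
    [0,0,0],
    [0,0,0],
  ],
  offset=[
    [-0.53,-0.6,0],
    [-0.53,-0.6,0],
    [-0.53,-0.6,0],
    [-0.53,-0.6,0],
    [-0.53,-0.6,0],
    [-0.53,-0.6,0],
    [-0.53,-0.6,0],
    [-0.53,-0.6,0],
  ],
  hand=[1,1,1,1,1,1,1,1],
)

```text
time: 1.65
tcp_pos: [0.3648, 0.2818, 0.2316]
ee_rot: [0.0, 0.215, 0.977, 0.0]
contact_force: [0.6, -0.3, 0.8]
gripper_width: 1.0
grip_force: 0.0
```

Request:
carry_out(
  rot=[
    [0,0,0],
    [0,0,0],
    [0,0,0],
    [0,0,0],
    [0,0,0],
    [0,0,0],
    [0,0,0],
    [0,0,0],
  ],
  offset=[
    [-0.53,-0.6,0],
    [-0.53,-0.6,0],
    [-0.53,-0.6,0],
    [-0.53,-0.6,0],
    [-0.53,-0.6,0],
    [-0.53,-0.6,0],
    [-0.53,-0.6,0],
    [-0.53,-0.6,0],
  ],
  hand=[1,1,1,1,1,1,1,1],
)

```text
time: 2.45
tcp_pos: [0.4566, -0.025, 0.2317]
ee_rot: [0.0, 0.215, 0.977, 0.0]
contact_force: [1.5, 0.7, -0.0]
gripper_width: 0.994
grip_force: 0.0
```

Request:
carry_out(
  rot=[
    [0,0,1],
    [0,0,1],
    [0,0,1],
    [0,0,1],
    [0,0,1],
    [0,0,1],
    [0,0,1],
    [0,0,1],
  ],
  offset=[
    [0,0,0],
    [0,0,0],
    [0,0,0],
    [0,0,0],
    [0,0,0],
    [0,0,0],
    [0,0,0],
    [0,0,0],
  ],
  hand=[1,1,1,1,1,1,1,1],
)

```text
time: 3.25
tcp_pos: [0.4563, -0.0235, 0.2315]
ee_rot: [0.0, 0.595, 0.804, 0.0]
contact_force: [0.1, -0.6, -0.1]
gripper_width: 0.996
grip_force: 0.0
```

Request:
carry_out(
  rot=[
    [0,0,1],
    [0,0,1],
    [0,0,1],
    [0,0,1],
    [0,0,1],
    [0,0,1],
    [0,0,1],
    [0,0,1],
  ],
  offset=[
    [0,0,0],
    [0,0,0],
    [0,0,0],
    [0,0,0],
    [0,0,0],
    [0,0,0],
    [0,0,0],
    [0,0,0],
  ],
  hand=[1,1,1,1,1,1,1,1],
)

```text
time: 4.05
tcp_pos: [0.4563, -0.0234, 0.2315]
ee_rot: [0.0, 0.87, 0.492, 0.0]
contact_force: [0.8, 0.6, -0.1]
gripper_width: 0.999
grip_force: 0.0
```

Request:
carry_out(
  rot=[
    [0,0,1],
    [0,0,1],
    [0,0,0.87],
    [0,0,0],
    [0,0,0],
    [0,0,0],
    [0,0,0],
    [0,0,0],
  ],
  offset=[
    [0,0,0],
    [0,0,0],
    [0,0,0],
    [0,0,0],
    [0,0,0],
    [0,0,0],
    [0,0,0],
    [0,0,0],
  ],
  hand=[1,1,1,1,1,1,1,1],
)

```text
time: 4.85
tcp_pos: [0.4562, -0.0235, 0.2313]
ee_rot: [-0.0, 0.934, 0.358, 0.0]
contact_force: [0.3, 0.7, -0.0]
gripper_width: 0.999
grip_force: 0.0
```

```bash
python3 - <<'E'
from h import *
st(); plan([.4615,-.0235,.067],42); snap("scene","s1.png")
E
```

```text
t 4.8 [ 0.4562 -0.0235  0.2313] X 42.02 tz [ 0.  0. -1.] w 0.999 F [ 0.3  0.7 -0. ] T [ 0.03 -0.01 -0.05] j [-0.6   0.23  0.64  2.06 -0.18  0.91 -0.7 ]
t 4.8 tcp [ 0.4562 -0.0235  0.2313] rot units [ 0. -0.  0.] shift now [0.078 0.07  3.287] after [0.079 0.07  3.287]
```

Request:
carry_out(
  rot=[
    [0,0,0],
    [0,0,0],
    [0,0,0],
    [0,0,0],
    [0,0,0],
    [0,0,0],
    [0,0,0],
    [0,0,0],
  ],
  offset=[
    [0.08,0.07,0.5],
    [0,0,0.5],
    [0,0,0.5],
    [0,0,0.5],
    [0,0,0.5],
    [0,0,0.5],
    [0,0,0.28],
    [0,0,0],
  ],
  hand=[1,1,1,1,1,1,1,1],
)

```text
time: 5.7
tcp_pos: [0.4602, -0.0235, 0.0658]
ee_rot: [-0.0, 0.934, 0.358, -0.002]
contact_force: [-0.1, 0.7, -0.5]
gripper_width: 1.003
grip_force: 0.0
```

Request:
carry_out(
  rot=[
    [0,0,0],
    [0,0,0],
    [0,0,0],
    [0,0,0],
    [0,0,0],
    [0,0,0],
    [0,0,0],
    [0,0,0],
  ],
  offset=[
    [0,0,0],
    [0,0,0],
    [0,0,0],
    [0,0,0],
    [0,0,0],
    [0,0,0],
    [0,0,0],
    [0,0,0],
  ],
  hand=[0.6,0.4,0.2,0,0,0,0,0],
)

```text
time: 6.5
tcp_pos: [0.4619, -0.0233, 0.0679]
ee_rot: [-0.0, 0.934, 0.358, 0.0]
contact_force: [-0.7, 1.8, 5.8]
gripper_width: 0.224
grip_force: 58.4
```

```bash
python3 - <<'E'
from h import *
st(); c=snap("scene","s2.png")
a=cv2.resize(c["img"][150:290,270:430,::-1],(800,700)[:2],interpolation=cv2.INTER_CUBIC); cv2.imwrite("pics/s2z.png",cv2.resize(a,(640,560)))
E
```

```text
t 6.5 [ 0.4619 -0.0233  0.0679] X 41.98 tz [ 0.001  0.    -1.   ] w 0.224 F [-0.7  1.8  5.8] T [0.08 0.24 0.04] j [-0.41  0.54  0.45  2.15 -0.46  0.54 -0.46]
```

View pics/s2z.png

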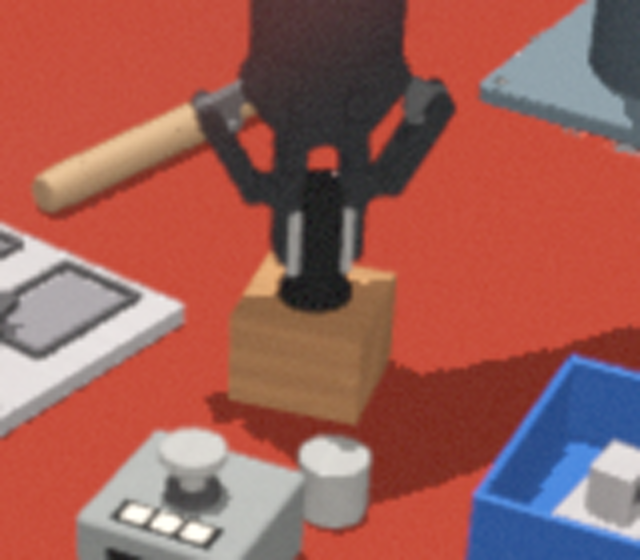

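Driver gripped: the opening reads 19 mm and the pads are even on the handle flats. I'll lift it and move over screw 1.

Request:
carry_out(
  rot=[
    [0,0,0],
    [0,0,0],
    [0,0,0],
    [0,0,0],
    [0,0,0],
    [0,0,0],
    [0,0,0.5],
    [0,0,0.5],
  ],
  offset=[
    [0,0,-0.3],
    [0,0,-0.4],
    [0,0,-0.4],
    [0,0,-0.4],
    [0,0,-0.4],
    [0,0,-0.1],
    [0,0,0],
    [0,0,0],
  ],
  hand=[0,0,0,0,0,0,0,0],
)

```text
time: 7.35
tcp_pos: [0.4612, -0.0232, 0.167]
ee_rot: [-0.0, 0.951, 0.308, -0.0]
contact_force: [0.4, -0.2, -0.9]
gripper_width: 0.23
grip_force: 58.8
```

```bash
python3 - <<'E'
from h import *
st(); plan([*HEAD[1],.140],36)
E
```

```text
t 7.3 [ 0.4612 -0.0232  0.167 ] X 35.88 tz [-0.  0. -1.] w 0.23 F [ 0.4 -0.2 -0.9] T [-0.02 -0.01  0.01] j [-0.57  0.36  0.63  2.11 -0.31  0.76 -0.69]
t 7.3 tcp [ 0.4612 -0.0232  0.167 ] rot units [-0.   -0.   -0.02] shift now [-2.378  6.382  0.537] after [-2.391  6.376  0.539]
```

Request:
carry_out(
  rot=[
    [0,0,0],
    [0,0,0],
    [0,0,0],
    [0,0,0],
    [0,0,0],
    [0,0,0],
    [0,0,0],
    [0,0,0],
  ],
  offset=[
    [-0.2,0.53,0],
    [-0.2,0.53,0],
    [-0.2,0.53,0],
    [-0.2,0.53,0],
    [-0.2,0.53,0],
    [-0.2,0.53,0],
    [-0.2,0.53,0],
    [-0.2,0.53,0],
  ],
  hand=[0,0,0,0,0,0,0,0],
)

```text
time: 8.15
tcp_pos: [0.5211, -0.2427, 0.1662]
ee_rot: [-0.001, 0.951, 0.309, -0.0]
contact_force: [0.7, -0.1, -2.1]
gripper_width: 0.226
grip_force: 58.9
```

Request:
carry_out(
  rot=[
    [0,0,0],
    [0,0,0],
    [0,0,0],
    [0,0,0],
    [0,0,0],
    [0,0,0],
    [0,0,0],
    [0,0,0],
  ],
  offset=[
    [-0.2,0.53,0],
    [-0.2,0.53,0],
    [-0.2,0.53,0],
    [-0.19,0.54,0],
    [0,0,0.5],
    [0,0,0.2],
    [0,0,0],
    [0,0,0],
  ],
  hand=[0,0,0,0,0,0,0,0],
)

```text
time: 8.95
tcp_pos: [0.552, -0.3504, 0.1321]
ee_rot: [-0.001, 0.951, 0.309, -0.0]
contact_force: [-0.6, -0.9, -0.2]
gripper_width: 0.228
grip_force: 59.0
```

```bash
python3 - <<'E'
from h import *
st(); plan([*HEAD[1],.097],36)
cs=[snap("scene") for _ in range(5)]; c=cs[0]; m=np.mean([x["img"] for x in cs],0)
s=status.get_state();p=s["tcp_pos"]
b=p-[0,0,.061]; t=HEAD[1]
print("blade end proj",proj(c,[b]).round(1),"head top centre proj",proj(c,[[*t,.044]]).round(1))
im=np.clip(m*1.3,0,255).astype(np.uint8)[130:250,150:270,::-1]
cv2.imwrite("pics/h1.png",cv2.resize(im,(600,600),interpolation=cv2.INTER_CUBIC))
E
```

```text
t 8.9 [ 0.552  -0.3504  0.1321] X 36.04 tz [-0.001  0.001 -1.   ] w 0.228 F [-0.6 -0.9 -0.2] T [-0.01 -0.06 -0.01] j [ 0.12  0.72  0.56  1.63 -0.46  0.93 -0.09]
t 8.9 tcp [ 0.552  -0.3504  0.1321] rot units [-0.01 -0.    0.01] shift now [-0.014  0.016  0.702] after [-0.014  0.015  0.702]
blade end proj [[201.6 189.2]] head top centre proj [[203.2 200.2]]
```

View pics/h1.png

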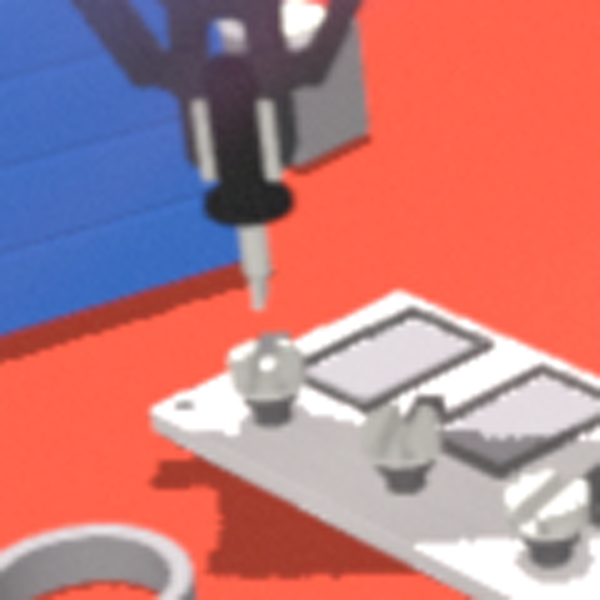

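The blade tip is at about (202,191) and head 1 at about (203,201), which matches the projections apart from a constant scene-camera bias of about 2 px. I'll descend into slot 1.

Request:
carry_out(
  rot=[
    [0,0,0],
    [0,0,0],
    [0,0,0],
    [0,0,0],
    [0,0,0],
    [0,0,0],
    [0,0,0],
    [0,0,0],
  ],
  offset=[
    [-0.01,0.02,0.2],
    [0,0,0.2],
    [0,0,0.1],
    [0,0,0.05],
    [0,0,0.05],
    [0,0,0.02],
    [0,0,0],
    [0,0,0],
  ],
  hand=[0,0,0,0,0,0,0,0],
)

```text
time: 10.0
tcp_pos: [0.5523, -0.3526, 0.1016]
ee_rot: [0.0, 0.951, 0.309, 0.0]
contact_force: [0.1, -0.8, -1.8]
gripper_width: 0.227
grip_force: 59.0
```

```bash
python3 - <<'E'
from h import *
st()
E
```

```text
t 10.0 [ 0.5523 -0.3526  0.1016] X 35.98 tz [ 0. -0. -1.] w 0.227 F [ 0.1 -0.8 -1.8] T [ 0.01 -0.    0.02] j [ 0.14  0.76  0.54  1.64 -0.48  0.88 -0.07]
```

Request:
carry_out(
  rot=[
    [0,0,0],
    [0,0,0],
    [0,0,-0.5],
    [0,0,-0.5],
    [0,0,-0.8],
    [0,0,-0.8],
    [0,0,-0.8],
    [0,0,0],
  ],
  offset=[
    [0,0,0.04],
    [0,0,0.03],
    [0,0,0],
    [0,0,0],
    [0,0,0],
    [0,0,0],
    [0,0,0],
    [0,0,0],
  ],
  hand=[0,0,0,0,0,0,0,0],
)

```text
time: 10.8
tcp_pos: [0.5524, -0.3527, 0.0978]
ee_rot: [0.0, 0.881, 0.473, 0.0]
contact_force: [0.6, 0.2, -2.4]
gripper_width: 0.225
grip_force: 58.7
```

```bash
python3 - <<'E'
from h import *
st()
E
```

```text
t 10.8 [ 0.5524 -0.3527  0.0978] X 56.41 tz [ 0.001 -0.    -1.   ] w 0.225 F [ 0.6  0.2 -2.4] T [-0.23 -0.3  -0.06] j [ 0.2   0.74  0.45  1.63 -0.4   0.86  0.22]
```

Request:
carry_out(
  rot=[
    [0,0,-0.8],
    [0,0,-0.8],
    [0,0,-0.8],
    [0,0,-0.8],
    [0,0,-0.8],
    [0,0,-0.8],
    [0,0,-0.8],
    [0,0,0],
  ],
  offset=[
    [0,0,0],
    [0,0,0],
    [0,0,0],
    [0,0,0],
    [0,0,0],
    [0,0,0],
    [0,0,0],
    [0,0,0],
  ],
  hand=[0,0,0,0,0,0,0,0],
)

```text
time: 11.6
tcp_pos: [0.5533, -0.3531, 0.098]
ee_rot: [0.001, 0.708, 0.707, 0.0]
contact_force: [3.4, -1.5, -4.1]
gripper_width: 0.225
grip_force: 58.9
```

```bash
python3 - <<'E'
from h import *
st();snap("scene","s3.png")
E
```

```text
t 11.6 [ 0.5533 -0.3531  0.098 ] X 89.9 tz [ 0.003 -0.001 -1.   ] w 0.225 F [ 3.4 -1.5 -4.1] T [-0.63 -1.16 -0.01] j [ 0.3   0.72  0.3   1.63 -0.27  0.83  0.71]
```

Request:
carry_out(
  rot=[
    [0,0,0],
    [0,0,0],
    [0,0,0],
    [0,0,0],
    [0,0,0],
    [0,0,0],
    [0,0,0],
    [0,0,0],
  ],
  offset=[
    [0,0,-0.2],
    [0,0,-0.3],
    [0,0,-0.4],
    [0,0,0],
    [0,0,0],
    [0,0,0],
    [0,0,0],
    [0,0,0],
  ],
  hand=[0,0,0,0,0,0,0,0],
)

```text
time: 12.45
tcp_pos: [0.5517, -0.3522, 0.142]
ee_rot: [-0.001, 0.707, 0.707, -0.0]
contact_force: [-0.3, -0.4, -0.7]
gripper_width: 0.23
grip_force: 60.2
```

```bash
python3 - <<'E'
from h import *
st(); plan([*HEAD[2],.132],22)
cs=[snap("scene") for _ in range(4)]; m=np.mean([x["img"] for x in cs],0)
im=np.clip(m*1.2,0,255).astype(np.uint8)[140:260,150:310,::-1]
cv2.imwrite("pics/h1b.png",cv2.resize(im,(640,480),interpolation=cv2.INTER_CUBIC))
E
```

```text
t 12.4 [ 0.5517 -0.3522  0.142 ] X 89.97 tz [-0.001  0.001 -1.   ] w 0.23 F [-0.3 -0.4 -0.7] T [-0.   -0.04  0.04] j [ 0.28  0.66  0.32  1.61 -0.25  0.91  0.69]
t 12.4 tcp [ 0.5517 -0.3522  0.142 ] rot units [-1.000e-02  0.000e+00  1.133e+01] shift now [1.805 0.192 0.202] after [ 0.855 -1.601  0.201]
```

View pics/h1b.png

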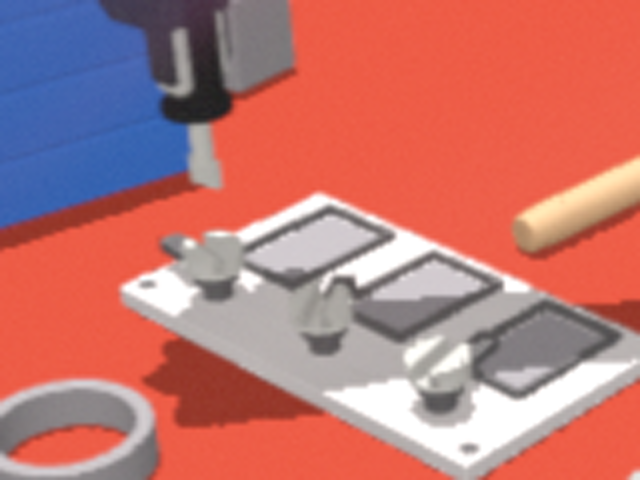

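Screw 1's toe now points along -y, clear of the nest (toe tip at about (172,242) in the crop). On to screw 2.

Request:
carry_out(
  rot=[
    [0,0,0],
    [0,0,0],
    [0,0,0],
    [0,0,0.9],
    [0,0,0.9],
    [0,0,0.9],
    [0,0,0.9],
    [0,0,0.9],
  ],
  offset=[
    [0.6,0.06,0],
    [0.6,0.06,0],
    [0.6,0.07,0],
    [0,0,0],
    [0,0,0],
    [0,0,0],
    [0,0,0],
    [0,0,0],
  ],
  hand=[0,0,0,0,0,0,0,0],
)

```text
time: 13.45
tcp_pos: [0.5618, -0.2624, 0.1428]
ee_rot: [0.0, 0.854, 0.521, 0.0]
contact_force: [0.6, -0.8, -1.0]
gripper_width: 0.227
grip_force: 60.2
```

Request:
carry_out(
  rot=[
    [0,0,1],
    [0,0,1],
    [0,0,1],
    [0,0,1],
    [0,0,1],
    [0,0,1],
    [0,0,0.83],
    [0,0,0],
  ],
  offset=[
    [0,0,0],
    [0,0,0],
    [0,0,0],
    [0,0,0],
    [0,0,0],
    [0,0,0],
    [0,0,0.2],
    [0,0,0],
  ],
  hand=[0,0,0,0,0,0,0,0],
)

```text
time: 14.25
tcp_pos: [0.5611, -0.2617, 0.1317]
ee_rot: [-0.001, 0.982, 0.191, -0.001]
contact_force: [0.3, -1.0, -1.3]
gripper_width: 0.227
grip_force: 60.2
```

```bash
python3 - <<'E'
from h import *
st(); plan([*HEAD[2],.101],22)
E
```

```text
t 14.2 [ 0.5611 -0.2617  0.1317] X 21.99 tz [-0.002  0.001 -1.   ] w 0.227 F [ 0.3 -1.  -1.3] T [ 0.02  0.04 -0.05] j [-0.06  0.68  0.61  1.73 -0.48  0.89 -0.43]
t 14.2 tcp [ 0.5611 -0.2617  0.1317] rot units [-0.01  0.01 -0.  ] shift now [0.004 0.006 0.615] after [0.003 0.005 0.615]
```

Request:
carry_out(
  rot=[
    [0,0,0],
    [0,0,0],
    [0,0,0],
    [0,0,0],
    [0,0,0],
    [0,0,0],
    [0,0,0],
    [0,0,0],
  ],
  offset=[
    [0,0,0.2],
    [0,0,0.2],
    [0,0,0.1],
    [0,0,0.05],
    [0,0,0.05],
    [0,0,0.01],
    [0,0,0],
    [0,0,0],
  ],
  hand=[0,0,0,0,0,0,0,0],
)

```text
time: 15.05
tcp_pos: [0.5619, -0.2625, 0.1026]
ee_rot: [0.0, 0.982, 0.191, 0.0]
contact_force: [-0.2, -0.3, -1.4]
gripper_width: 0.225
grip_force: 60.2
```

Request:
carry_out(
  rot=[
    [0,0,0],
    [0,0,0],
    [0,0,-0.5],
    [0,0,-0.8],
    [0,0,-0.8],
    [0,0,-0.8],
    [0,0,-0.8],
    [0,0,-0.8],
  ],
  offset=[
    [0,0,0.05],
    [0,0,0.04],
    [0,0,0],
    [0,0,0],
    [0,0,0],
    [0,0,0],
    [0,0,0],
    [0,0,0],
  ],
  hand=[0,0,0,0,0,0,0,0],
)

```text
time: 15.85
tcp_pos: [0.5619, -0.2628, 0.0977]
ee_rot: [0.0, 0.909, 0.416, 0.0]
contact_force: [0.2, -0.2, -2.4]
gripper_width: 0.228
grip_force: 60.0
```

Request:
carry_out(
  rot=[
    [0,0,-0.85],
    [0,0,-0.85],
    [0,0,-0.85],
    [0,0,-0.85],
    [0,0,-0.85],
    [0,0,-0.85],
    [0,0,-0.85],
    [0,0,-0.85],
  ],
  offset=[
    [0,0,0],
    [0,0,0],
    [0,0,0],
    [0,0,0],
    [0,0,0],
    [0,0,0],
    [0,0,0],
    [0,0,0],
  ],
  hand=[0,0,0,0,0,0,0,0],
)

```text
time: 16.65
tcp_pos: [0.5628, -0.2632, 0.0978]
ee_rot: [0.001, 0.707, 0.707, 0.0]
contact_force: [3.5, -1.6, -4.1]
gripper_width: 0.229
grip_force: 59.6
```

Request:
carry_out(
  rot=[
    [0,0,0],
    [0,0,0],
    [0,0,0],
    [0,0,0],
    [0,0,0],
    [0,0,0],
    [0,0,0],
    [0,0,0],
  ],
  offset=[
    [0,0,0],
    [0,0,-0.2],
    [0,0,-0.3],
    [0,0,-0.3],
    [0,0,0],
    [0,0,0],
    [0,0,0],
    [0,0,0],
  ],
  hand=[0,0,0,0,0,0,0,0],
)

```text
time: 17.45
tcp_pos: [0.5612, -0.2621, 0.1372]
ee_rot: [-0.001, 0.708, 0.706, -0.0]
contact_force: [-0.3, -0.7, -1.2]
gripper_width: 0.222
grip_force: 60.3
```

```bash
python3 - <<'E'
from h import *
st(); plan([*HEAD[3],.132],2)
E
```

```text
t 17.4 [ 0.5612 -0.2621  0.1372] X 89.8 tz [-0.001  0.001 -1.   ] w 0.222 F [-0.3 -0.7 -1.2] T [ 0.01  0.04 -0.02] j [ 0.15  0.61  0.3   1.71 -0.23  0.86  0.55]
t 17.4 tcp [ 0.5612 -0.2621  0.1372] rot units [-1.000e-02  1.000e-02  1.463e+01] shift now [1.795 0.187 0.104] after [ 0.255 -1.787  0.103]
```

Next is screw 3.

Request:
carry_out(
  rot=[
    [0,0,0],
    [0,0,0],
    [0,0,0],
    [0,0,0.9],
    [0,0,0.9],
    [0,0,0.9],
    [0,0,0.9],
    [0,0,0.9],
  ],
  offset=[
    [0.6,0.06,0],
    [0.6,0.06,0],
    [0.6,0.07,0],
    [0,0,0],
    [0,0,0],
    [0,0,0],
    [0,0,0],
    [0,0,0],
  ],
  hand=[0,0,0,0,0,0,0,0],
)

```text
time: 18.25
tcp_pos: [0.5712, -0.1724, 0.1373]
ee_rot: [-0.0, 0.855, 0.519, -0.0]
contact_force: [0.2, -0.7, -1.0]
gripper_width: 0.23
grip_force: 60.3
```

Request:
carry_out(
  rot=[
    [0,0,1],
    [0,0,1],
    [0,0,1],
    [0,0,1],
    [0,0,1],
    [0,0,1],
    [0,0,1],
    [0,0,1],
  ],
  offset=[
    [0,0,0],
    [0,0,0],
    [0,0,0],
    [0,0,0],
    [0,0,0],
    [0,0,0],
    [0,0,0.1],
    [0,0,0],
  ],
  hand=[0,0,0,0,0,0,0,0],
)

```text
time: 19.05
tcp_pos: [0.5709, -0.1721, 0.1318]
ee_rot: [-0.0, 0.992, 0.127, -0.001]
contact_force: [-1.2, 0.1, -0.6]
gripper_width: 0.226
grip_force: 60.3
```

Request:
carry_out(
  rot=[
    [0,0,1],
    [0,0,1],
    [0,0,0.13],
    [0,0,0],
    [0,0,0],
    [0,0,0],
    [0,0,0],
    [0,0,0],
  ],
  offset=[
    [0,0,0],
    [0,0,0],
    [0,0,0],
    [0,0,0],
    [0,0,0],
    [0,0,0],
    [0,0,0],
    [0,0,0],
  ],
  hand=[0,0,0,0,0,0,0,0],
)

```text
time: 19.85
tcp_pos: [0.5715, -0.1725, 0.1329]
ee_rot: [-0.0, 1.0, 0.018, 0.0]
contact_force: [0.3, 0.2, -1.0]
gripper_width: 0.227
grip_force: 60.3
```

```bash
python3 - <<'E'
from h import *
st(); plan([*HEAD[3],.101],2)
E
```

```text
t 19.9 [ 0.5715 -0.1725  0.1329] X 2.04 tz [ 0.  0. -1.] w 0.227 F [ 0.3  0.2 -1. ] T [ 0.   -0.04  0.  ] j [-0.26  0.67  0.68  1.79 -0.53  0.88 -0.87]
t 19.9 tcp [ 0.5715 -0.1725  0.1329] rot units [-0.   -0.    0.01] shift now [-0.014 -0.003  0.637] after [-0.014 -0.003  0.637]
```

Request:
carry_out(
  rot=[
    [0,0,0],
    [0,0,0],
    [0,0,0],
    [0,0,0],
    [0,0,0],
    [0,0,0],
    [0,0,0],
    [0,0,0],
  ],
  offset=[
    [0,0,0.2],
    [0,0,0.2],
    [0,0,0.1],
    [0,0,0.05],
    [0,0,0.05],
    [0,0,0.02],
    [0,0,0],
    [0,0,0],
  ],
  hand=[0,0,0,0,0,0,0,0],
)

```text
time: 20.65
tcp_pos: [0.5717, -0.1726, 0.1021]
ee_rot: [0.0, 1.0, 0.018, 0.0]
contact_force: [-0.6, -0.1, -1.3]
gripper_width: 0.225
grip_force: 60.3
```

Request:
carry_out(
  rot=[
    [0,0,0],
    [0,0,0],
    [0,0,-0.5],
    [0,0,-0.8],
    [0,0,-0.85],
    [0,0,-0.85],
    [0,0,-0.85],
    [0,0,-0.85],
  ],
  offset=[
    [0,0,0.05],
    [0,0,0.04],
    [0,0,0],
    [0,0,0],
    [0,0,0],
    [0,0,0],
    [0,0,0],
    [0,0,0],
  ],
  hand=[0,0,0,0,0,0,0,0],
)

```text
time: 21.45
tcp_pos: [0.5714, -0.1726, 0.0971]
ee_rot: [0.0, 0.965, 0.262, -0.0]
contact_force: [0.5, -0.1, -1.7]
gripper_width: 0.226
grip_force: 60.2
```

Request:
carry_out(
  rot=[
    [0,0,-0.85],
    [0,0,-0.85],
    [0,0,-0.85],
    [0,0,-0.85],
    [0,0,-0.85],
    [0,0,-0.85],
    [0,0,-0.85],
    [0,0,-0.85],
  ],
  offset=[
    [0,0,0],
    [0,0,0],
    [0,0,0],
    [0,0,0],
    [0,0,0],
    [0,0,0],
    [0,0,0],
    [0,0,0],
  ],
  hand=[0,0,0,0,0,0,0,0],
)

```text
time: 22.25
tcp_pos: [0.5719, -0.1732, 0.0972]
ee_rot: [0.001, 0.813, 0.582, 0.0]
contact_force: [1.6, -2.6, -3.4]
gripper_width: 0.226
grip_force: 59.9
```

Request:
carry_out(
  rot=[
    [0,0,-0.85],
    [0,0,-0.85],
    [0,0,-0.85],
    [0,0,-0.7],
    [0,0,0],
    [0,0,0],
    [0,0,0],
    [0,0,0],
  ],
  offset=[
    [0,0,0],
    [0,0,0],
    [0,0,0],
    [0,0,0],
    [0,0,-0.2],
    [0,0,-0.4],
    [0,0,-0.5],
    [0,0,-0.3],
  ],
  hand=[0,0,0,0,0,0,0,0],
)

```text
time: 23.05
tcp_pos: [0.5719, -0.1728, 0.1693]
ee_rot: [0.001, 0.704, 0.71, 0.0]
contact_force: [0.5, -0.3, -1.9]
gripper_width: 0.224
grip_force: 60.3
```

```bash
python3 - <<'E'
from h import *
st(); plan([.4615,-.0233,.168],42)
cs=[snap("scene") for _ in range(4)]; m=np.mean([x["img"] for x in cs],0)
im=np.clip(m*1.2,0,255).astype(np.uint8)[140:270,150:330,::-1]
cv2.imwrite("pics/h3b.png",cv2.resize(im,None,fx=4,fy=4,interpolation=cv2.INTER_CUBIC))
E
```

```text
t 23.1 [ 0.5719 -0.1728  0.1693] X 90.44 tz [ 0.001 -0.    -1.   ] w 0.224 F [ 0.5 -0.3 -1.9] T [-0.01 -0.05 -0.  ] j [ 0.01  0.53  0.28  1.75 -0.18  0.89  0.38]
t 23.1 tcp [ 0.5719 -0.1728  0.1693] rot units [ 0.01 -0.    8.07] shift now [ 3.007 -2.185  0.021] after [ 0.36  -3.7    0.026]
```

View pics/h3b.png

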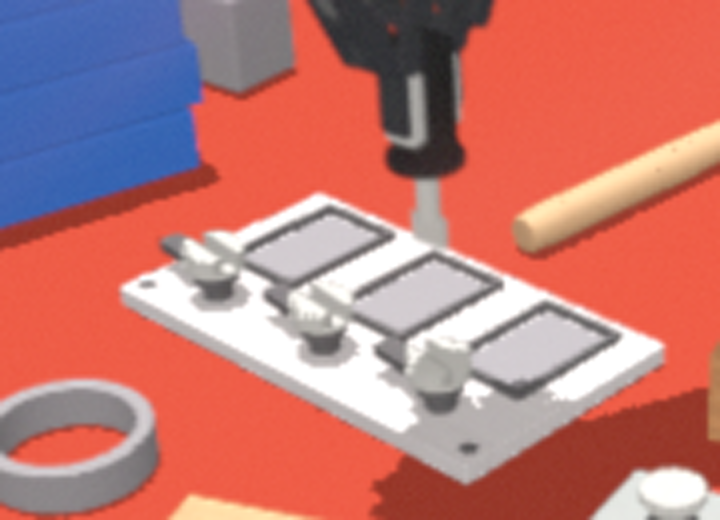

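All three toes now point along -y and the nests are clear. I'll put the driver back in the stand at this yaw.

Request:
carry_out(
  rot=[
    [0,0,0],
    [0,0,0],
    [0,0,0],
    [0,0,0],
    [0,0,0],
    [0,0,0],
    [0,0,0],
    [0,0,0],
  ],
  offset=[
    [0.5,-0.36,0],
    [0.5,-0.36,0],
    [0.5,-0.36,0],
    [0.5,-0.36,0],
    [0.5,-0.37,0],
    [0.5,-0.37,0],
    [0,0,0],
    [0,0,0],
  ],
  hand=[0,0,0,0,0,0,0,0],
)

```text
time: 24.05
tcp_pos: [0.4603, -0.0231, 0.1665]
ee_rot: [-0.001, 0.703, 0.711, -0.001]
contact_force: [-0.0, -1.1, -1.6]
gripper_width: 0.225
grip_force: 60.4
```

```bash
python3 - <<'E'
from h import *
st(); plan([.4615,-.0233,.069],90)
E
```

```text
t 24.1 [ 0.4603 -0.0231  0.1665] X 90.6 tz [-0.002 -0.    -1.   ] w 0.225 F [-0.  -1.1 -1.6] T [-0.02 -0.06 -0.03] j [-0.27  0.32  0.26  2.09 -0.12  0.75  0.08]
t 24.1 tcp [ 0.4603 -0.0231  0.1665] rot units [-0.02  0.    0.1 ] shift now [-0.003  0.027  1.951] after [-0.003  0.023  1.951]
```

Request:
carry_out(
  rot=[
    [0,0,0],
    [0,0,0],
    [0,0,0],
    [0,0,0],
    [0,0,0],
    [0,0,0],
    [0,0,0],
    [0,0,0],
  ],
  offset=[
    [0,0.02,0.3],
    [0,0,0.4],
    [0,0,0.4],
    [0,0,0.4],
    [0,0,0.3],
    [0,0,0.15],
    [0,0,0],
    [0,0,0],
  ],
  hand=[0,0,0,0,0,0,0,0],
)

```text
time: 24.85
tcp_pos: [0.4625, -0.0241, 0.0698]
ee_rot: [0.0, 0.704, 0.71, -0.0]
contact_force: [1.2, -0.3, -0.7]
gripper_width: 0.227
grip_force: 60.3
```

Request:
carry_out(
  rot=[
    [0,0,0],
    [0,0,0],
    [0,0,0],
    [0,0,0],
    [0,0,0],
    [0,0,0],
    [0,0,0],
    [0,0,0],
  ],
  offset=[
    [0,0,0],
    [0,0,0],
    [0,0,0],
    [0,0,0],
    [0,0,0],
    [0,0,0],
    [0,0,-0.3],
    [0,0,-0.7],
  ],
  hand=[0.4,0.5,0.6,0.7,0.8,0.8,0.8,0.8],
)

```text
time: 25.65
tcp_pos: [0.46, -0.0235, 0.1185]
ee_rot: [-0.002, 0.704, 0.71, -0.002]
contact_force: [0.5, -0.4, -0.1]
gripper_width: 0.798
grip_force: 0.0
```

Request:
carry_out(
  rot=[
    [0,0,0],
    [0,0,0],
    [0,0,0],
    [0,0,0],
    [0,0,0],
    [0,0,0],
    [0,0,0],
    [0,0,0],
  ],
  offset=[
    [0,0,-0.8],
    [0,0,-0.8],
    [0,0,0],
    [0,0,0],
    [0,0,0],
    [0,0,0],
    [0,0,0],
    [0,0,0],
  ],
  hand=[0.8,0.8,0.8,0.8,0.8,0.8,0.8,0.8],
)

```text
time: 26.45
tcp_pos: [0.4617, -0.0236, 0.1991]
ee_rot: [-0.0, 0.704, 0.71, -0.001]
contact_force: [-0.2, 0.7, -0.7]
gripper_width: 0.804
grip_force: 0.0
```

```bash
cat >> h.py <<'E'
def blocks():
    c=viewer.get_image("top");H=hsv(c).astype(int);s,v=H[...,1],H[...,2]
    r=rect(c,(s<80)&(v>120),(138,268,264,332),.013,100)
    for q in r: print("block",np.round(q,4).tolist())
    return c,r
E
python3 - <<'E'
from h import *
st(); c,r=blocks()
s=snap("scene","s4.png"); cv2.imwrite("pics/t4.png",c["img"][:,:,::-1])
cv2.imwrite("pics/v4.png",np.hstack([cv2.resize(c["img"][225:345,130:350,::-1],(440,240)),cv2.resize(s["img"][150:270,290:470,::-1],(360,240))]))
E
```

```text
t 26.4 [ 0.4617 -0.0236  0.1991] X 90.52 tz [-0.001 -0.    -1.   ] w 0.804 F [-0.2  0.7 -0.7] T [-0.04  0.04  0.02] j [-0.29  0.27  0.28  2.06 -0.1   0.83  0.06]
block [0.4604, 0.2408, 71.2665, 45.6258, -0.8066, 526.0]
block [0.4716, 0.3297, 71.6877, 46.3302, 20.3473, 526.5]
block [0.4893, 0.1648, 71.2908, 43.0755, -1.1069, 538.0]
```

View pics/v4.png

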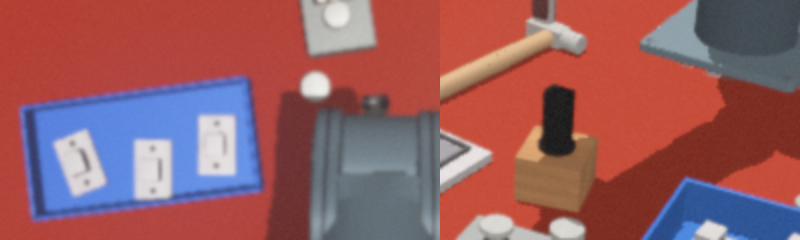

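The driver hangs upright in the stand. The middle block was knocked aside and now lies at (0.460, 0.241). I'll start with the block at y=0.165 and put it in nest 3.

```bash
python3 - <<'E'
from h import *
plan([.4893,.1648,.10],178.9)
E
```

```text
t 26.6 tcp [ 0.4619 -0.0236  0.1994] rot units [-1.000e-02 -0.000e+00 -1.473e+01] shift now [3.762 0.584 1.988] after [-0.475  3.777  1.989]
```

Request:
carry_out(
  rot=[
    [0,0,0],
    [0,0,0],
    [0,0,0],
    [0,0,0],
    [0,0,0],
    [0,0,0],
    [0,0,-0.9],
    [0,0,-0.9],
  ],
  offset=[
    [0.6,0.1,0],
    [0.63,0.1,0],
    [0.63,0.1,0],
    [0.63,0.1,0],
    [0.63,0.1,0],
    [0.63,0.08,0],
    [0,0,0],
    [0,0,0],
  ],
  hand=[0.5,0.5,0.5,0.5,0.5,0.5,0.5,0.5],
)

```text
time: 27.35
tcp_pos: [0.4892, 0.1656, 0.1995]
ee_rot: [-0.0, 0.631, 0.775, -0.0]
contact_force: [-0.4, 0.3, -0.1]
gripper_width: 0.5
grip_force: 0.0
```

Request:
carry_out(
  rot=[
    [0,0,-1],
    [0,0,-1],
    [0,0,-1],
    [0,0,-1],
    [0,0,-1],
    [0,0,-1],
    [0,0,-1],
    [0,0,-1],
  ],
  offset=[
    [0,0,0],
    [0,0,0],
    [0,0,0],
    [0,0,0],
    [0,0,0],
    [0,0,0],
    [0,0,0],
    [0,0,0],
  ],
  hand=[0.5,0.5,0.5,0.5,0.5,0.5,0.5,0.5],
)

```text
time: 28.15
tcp_pos: [0.4894, 0.1642, 0.1996]
ee_rot: [-0.0, 0.262, 0.965, -0.0]
contact_force: [0.9, 0.3, 0.0]
gripper_width: 0.502
grip_force: 0.0
```

Request:
carry_out(
  rot=[
    [0,0,-1],
    [0,0,-1],
    [0,0,-1],
    [0,0,-1],
    [0,0,-0.93],
    [0,0,0],
    [0,0,0],
    [0,0,0],
  ],
  offset=[
    [0,0,0],
    [0,0,0],
    [0,0,0],
    [0,0,0],
    [0,0,0.5],
    [0,0,0.8],
    [0,0,0.7],
    [0,0,0],
  ],
  hand=[0.5,0.5,0.5,0.5,0.5,0.5,0.5,0.5],
)

```text
time: 28.95
tcp_pos: [0.486, 0.1629, 0.096]
ee_rot: [-0.004, 0.01, 1.0, -0.002]
contact_force: [-0.2, -1.3, -0.4]
gripper_width: 0.5
grip_force: 0.0
```

```bash
python3 - <<'E'
from h import *
st();plan([.4893,.1648,.017],178.9)
E
```

```text
t 28.9 [0.486  0.1629 0.096 ] X 178.91 tz [-0.008 -0.003 -1.   ] w 0.5 F [-0.2 -1.3 -0.4] T [-0.02  0.02 -0.  ] j [-0.33  0.51 -0.1   1.98  0.08  0.66  1.07]
t 28.9 tcp [0.486  0.1629 0.096 ] rot units [-0.03 -0.08  0.  ] shift now [-0.078  0.045  1.579] after [-0.065  0.04   1.579]
```

Request:
carry_out(
  rot=[
    [0,0,0],
    [0,0,0],
    [0,0,0],
    [0,0,0],
    [0,0,0],
    [0,0,0],
    [0,0,0],
    [0,0,0],
  ],
  offset=[
    [0,0,0],
    [0,0,0.3],
    [0,0,0.4],
    [0,0,0.4],
    [0,0,0.3],
    [0,0,0.15],
    [0,0,0.08],
    [0,0,0],
  ],
  hand=[0.5,0.5,0.5,0.5,0.5,0.5,0.5,0.5],
)

```text
time: 29.75
tcp_pos: [0.4902, 0.1645, 0.0191]
ee_rot: [0.001, 0.01, 1.0, 0.0]
contact_force: [-0.8, -0.7, -1.1]
gripper_width: 0.495
grip_force: 0.0
```

Request:
carry_out(
  rot=[
    [0,0,0],
    [0,0,0],
    [0,0,0],
    [0,0,0],
    [0,0,0],
    [0,0,0],
    [0,0,0],
    [0,0,0],
  ],
  offset=[
    [0,0,0],
    [0,0,0],
    [0,0,0],
    [0,0,0],
    [0,0,0],
    [0,0,0],
    [0,0,0],
    [0,0,0],
  ],
  hand=[0.4,0.2,0,0,0,0,0,0],
)

```text
time: 30.55
tcp_pos: [0.4902, 0.1646, 0.0193]
ee_rot: [0.001, 0.01, 1.0, 0.0]
contact_force: [-0.4, 0.2, 6.0]
gripper_width: 0.24
grip_force: 60.0
```

```bash
python3 - <<'E'
from h import *
st();plan([*NEST[3],.1],174)
E
```

```text
t 30.6 [0.4902 0.1646 0.0193] X 178.91 tz [ 0.002  0.001 -1.   ] w 0.24 F [-0.4  0.2  6. ] T [-0.01  0.23  0.05] j [-0.35  0.65 -0.08  2.    0.11  0.49  1.05]
t 30.6 tcp [0.4902 0.1646 0.0193] rot units [0.01 0.01 0.82] shift now [-0.329 -6.586 -1.617] after [-0.888 -6.535 -1.613]
```

Request:
carry_out(
  rot=[
    [0,0,0],
    [0,0,0],
    [0,0,0],
    [0,0,0],
    [0,0,0],
    [0,0,0],
    [0,0,0],
    [0,0,0],
  ],
  offset=[
    [0,0,-0.3],
    [0,0,-0.6],
    [0,0,-0.7],
    [0,0,-0.7],
    [0,0,-0.7],
    [0,0,-0.5],
    [0,0,-0.1],
    [0,0,0],
  ],
  hand=[0,0,0,0,0,0,0,0],
)

```text
time: 31.35
tcp_pos: [0.4896, 0.1643, 0.1992]
ee_rot: [0.001, 0.01, 1.0, 0.0]
contact_force: [0.1, -1.2, -1.9]
gripper_width: 0.243
grip_force: 59.0
```

Request:
carry_out(
  rot=[
    [0,0,0],
    [0,0,0],
    [0,0,0],
    [0,0,0],
    [0,0,0],
    [0,0,0],
    [0,0,0],
    [0,0,0],
  ],
  offset=[
    [-0.02,-0.4,0],
    [-0.04,-0.6,0],
    [-0.04,-0.6,0],
    [-0.04,-0.6,0],
    [-0.04,-0.6,0],
    [-0.04,-0.6,0],
    [-0.04,-0.6,0],
    [-0.04,-0.6,0],
  ],
  hand=[0,0,0,0,0,0,0,0],
)

```text
time: 32.15
tcp_pos: [0.4985, -0.0671, 0.1965]
ee_rot: [-0.002, 0.01, 1.0, 0.0]
contact_force: [1.0, -0.4, -0.7]
gripper_width: 0.24
grip_force: 59.0
```

Request:
carry_out(
  rot=[
    [0,0,0],
    [0,0,0],
    [0,0,0],
    [0,0,0.4],
    [0,0,0.42],
    [0,0,0],
    [0,0,0],
    [0,0,0],
  ],
  offset=[
    [-0.03,-0.6,0],
    [-0.01,-0.6,0],
    [0,-0.58,0],
    [0,-0.2,0],
    [0,0,0],
    [0,0,0],
    [0,0,0],
    [0,0,0],
  ],
  hand=[0,0,0,0,0,0,0,0],
)

```text
time: 32.95
tcp_pos: [0.4999, -0.1641, 0.1979]
ee_rot: [-0.0, 0.052, 0.999, 0.0]
contact_force: [-0.4, -0.5, -0.8]
gripper_width: 0.241
grip_force: 59.1
```

```bash
python3 - <<'E'
from h import *
st();plan([*NEST[3],.027],174)
E
```

```text
t 33.0 [ 0.4999 -0.1641  0.1979] X 174.09 tz [-0.001  0.    -1.   ] w 0.241 F [-0.4 -0.5 -0.8] T [ 0.01 -0.03 -0.03] j [ 0.21  0.37  0.03  1.9  -0.02  0.88  1.71]
t 33.0 tcp [ 0.4999 -0.1641  0.1979] rot units [ 0.   -0.01  0.01] shift now [-0.01  -0.019  3.417] after [-0.007 -0.017  3.417]
```

Request:
carry_out(
  rot=[
    [0,0,0],
    [0,0,0],
    [0,0,0],
    [0,0,0],
    [0,0,0],
    [0,0,0],
    [0,0,0],
    [0,0,0],
  ],
  offset=[
    [-0.01,-0.02,0.4],
    [0,0,0.6],
    [0,0,0.6],
    [0,0,0.6],
    [0,0,0.5],
    [0,0,0.3],
    [0,0,0],
    [0,0,0],
  ],
  hand=[0,0,0,0,0,0,0,0],
)

```text
time: 33.75
tcp_pos: [0.5007, -0.1658, 0.0486]
ee_rot: [0.0, 0.052, 0.999, 0.0]
contact_force: [0.9, -0.9, -1.0]
gripper_width: 0.24
grip_force: 59.0
```

Request:
carry_out(
  rot=[
    [0,0,0],
    [0,0,0],
    [0,0,0],
    [0,0,0],
    [0,0,0],
    [0,0,0],
    [0,0,0],
    [0,0,0],
  ],
  offset=[
    [0,0,0.1],
    [0,0,0.1],
    [0,0,0.1],
    [0,0,0.1],
    [0,0,0.02],
    [0,0,0],
    [0,0,0],
    [0,0,0],
  ],
  hand=[0,0,0,0,0,0,0,0],
)

```text
time: 34.55
tcp_pos: [0.5007, -0.1661, 0.0275]
ee_rot: [0.0, 0.052, 0.999, -0.0]
contact_force: [-0.5, -1.2, -1.9]
gripper_width: 0.239
grip_force: 59.0
```

```bash
python3 - <<'E'
from h import *
st();plan([*NEST[3],.027],174)
E
```

```text
t 34.5 [ 0.5007 -0.1661  0.0275] X 173.98 tz [ 0. -0. -1.] w 0.239 F [-0.5 -1.2 -1.9] T [-0.    0.01 -0.02] j [ 0.22  0.65  0.02  1.98 -0.02  0.52  1.72]
t 34.5 tcp [ 0.5007 -0.1661  0.0275] rot units [-0.  0. -0.] shift now [0.012 0.022 0.01 ] after [0.012 0.022 0.01 ]
```

Request:
carry_out(
  rot=[
    [0,0,0],
    [0,0,0],
    [0,0,0],
    [0,0,0],
    [0,0,0],
    [0,0,0],
    [0,0,0],
    [0,0,0],
  ],
  offset=[
    [0,0.02,0.03],
    [0,0,0],
    [0,0,0],
    [0,0,0],
    [0,0,0],
    [0,0,-0.2],
    [0,0,-0.4],
    [0,0,-0.6],
  ],
  hand=[0,0,0.35,0.45,0.5,0.5,0.5,0.5],
)

```text
time: 35.35
tcp_pos: [0.4995, -0.1647, 0.0859]
ee_rot: [-0.001, 0.052, 0.999, 0.0]
contact_force: [0.5, 0.3, -0.5]
gripper_width: 0.5
grip_force: 0.0
```

Request:
carry_out(
  rot=[
    [0,0,0],
    [0,0,0],
    [0,0,0],
    [0,0,0],
    [0,0,0],
    [0,0,0],
    [0,0,0],
    [0,0,0],
  ],
  offset=[
    [0,0,-0.8],
    [0,0,-0.8],
    [0,0,-0.5],
    [0,0.5,0],
    [0,0.7,0],
    [0,0.7,0],
    [0,0.7,0],
    [0,0.7,0],
  ],
  hand=[0.5,0.5,0.5,0.5,0.5,0.5,0.5,0.5],
)

```text
time: 36.15
tcp_pos: [0.5178, 0.0003, 0.1916]
ee_rot: [0.0, 0.053, 0.999, 0.0]
contact_force: [0.5, 0.3, -0.2]
gripper_width: 0.504
grip_force: 0.0
```

```bash
python3 - <<'E'
from h import *
st();c,r=blocks(); b=min(r,key=lambda q:q[1]);plan([b[0],b[1],.2],180+b[4])
H=hsv(c).astype(int);np.save("hc.npy",c["img"])
cv2.imwrite("pics/n3.png",cv2.resize(c["img"][238:322,350:480,::-1],(780,504),interpolation=cv2.INTER_CUBIC))
E
```

```text
t 36.1 [5.178e-01 3.000e-04 1.916e-01] X 173.97 tz [ 0.001 -0.    -1.   ] w 0.504 F [ 0.5  0.3 -0.2] T [-0.01 -0.   -0.06] j [-0.07  0.36 -0.02  1.92  0.01  0.85  1.37]
block [0.4604, 0.2408, 71.2665, 45.6258, -0.8066, 526.0]
block [0.4714, 0.3297, 71.2892, 46.3268, 20.307, 525.5]
t 36.2 tcp [0.5185 0.0079 0.1917] rot units [ 0.04  0.01 -0.8 ] shift now [ 1.61   4.523 -0.148] after [ 1.227  4.641 -0.166]
```

View pics/n3.png

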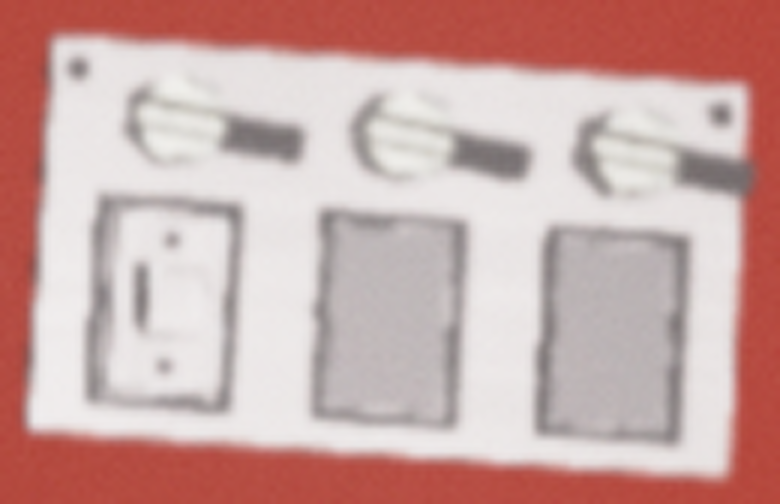

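The first block sits in nest 3 (around (165,305) in the crop), and all the toes are clear. Now the knocked block.

Request:
carry_out(
  rot=[
    [0,0,0],
    [0,0,0],
    [0,0,0],
    [0,0,0],
    [0,0,0],
    [0,0,0],
    [0,0,-0.4],
    [0,0,-0.4],
  ],
  offset=[
    [0.23,0.6,0],
    [0.23,0.65,0],
    [0.23,0.65,0],
    [0.23,0.65,0],
    [0.23,0.65,0],
    [0.23,0.65,0],
    [0.23,0.65,0],
    [0,0,0],
  ],
  hand=[0.5,0.5,0.5,0.5,0.5,0.5,0.5,0.5],
)

```text
time: 37.0
tcp_pos: [0.4596, 0.2369, 0.1917]
ee_rot: [0.0, 0.006, 1.0, 0.002]
contact_force: [1.0, -0.7, -0.7]
gripper_width: 0.499
grip_force: 0.0
```

Request:
carry_out(
  rot=[
    [0,0,0],
    [0,0,0],
    [0,0,0],
    [0,0,0],
    [0,0,0],
    [0,0,0],
    [0,0,0],
    [0,0,0],
  ],
  offset=[
    [0,0,0.4],
    [0,0,0.6],
    [0,0,0.6],
    [0,0,0.4],
    [0,0,0],
    [0,0,0],
    [0,0,0],
    [0,0,0],
  ],
  hand=[0.5,0.5,0.5,0.5,0.5,0.5,0.5,0.5],
)

```text
time: 37.8
tcp_pos: [0.4623, 0.2317, 0.0922]
ee_rot: [0.001, 0.011, 1.0, 0.001]
contact_force: [0.2, -0.2, 0.6]
gripper_width: 0.498
grip_force: 0.0
```

```bash
python3 - <<'E'
from h import *
st();plan([.4604,.2408,.018],179.2)
E
```

```text
t 37.8 [0.4623 0.2317 0.0922] X 178.78 tz [ 0.002  0.001 -1.   ] w 0.498 F [ 0.2 -0.2  0.6] T [-0.04 -0.01 -0.02] j [-0.46  0.52 -0.11  1.98  0.1   0.64  0.91]
t 37.8 tcp [0.4623 0.2317 0.0922] rot units [ 0.01  0.02 -0.07] shift now [0.046 0.179 1.483] after [0.041 0.182 1.483]
```

Request:
carry_out(
  rot=[
    [0,0,-0.07],
    [0,0,0],
    [0,0,0],
    [0,0,0],
    [0,0,0],
    [0,0,0],
    [0,0,0],
    [0,0,0],
  ],
  offset=[
    [0.03,0.18,0],
    [0,0,0.3],
    [0,0,0.4],
    [0,0,0.4],
    [0,0,0.25],
    [0,0,0.1],
    [0,0,0.03],
    [0,0,0],
  ],
  hand=[0.5,0.5,0.5,0.5,0.5,0.5,0.5,0.5],
)

```text
time: 38.6
tcp_pos: [0.4605, 0.2406, 0.0173]
ee_rot: [0.0, 0.007, 1.0, 0.0]
contact_force: [-0.2, 0.7, 0.1]
gripper_width: 0.5
grip_force: 0.0
```

Request:
carry_out(
  rot=[
    [0,0,0],
    [0,0,0],
    [0,0,0],
    [0,0,0],
    [0,0,0],
    [0,0,0],
    [0,0,0],
    [0,0,0],
  ],
  offset=[
    [0,0,0],
    [0,0,0],
    [0,0,0],
    [0,0,0],
    [0,0,0],
    [0,0,0],
    [0,0,0],
    [0,0,0],
  ],
  hand=[0.4,0.2,0,0,0,0,0,0],
)

```text
time: 39.4
tcp_pos: [0.4609, 0.2408, 0.0177]
ee_rot: [0.001, 0.007, 1.0, 0.001]
contact_force: [-0.4, 0.2, 6.4]
gripper_width: 0.244
grip_force: 59.7
```

Request:
carry_out(
  rot=[
    [0,0,0],
    [0,0,0],
    [0,0,0],
    [0,0,0],
    [0,0,0],
    [0,0,0],
    [0,0,0],
    [0,0,0],
  ],
  offset=[
    [0,0,-0.3],
    [0,0,-0.6],
    [0,0,-0.7],
    [0,0,-0.7],
    [0,0,-0.7],
    [0,0,-0.6],
    [0,0,0],
    [0,0,0],
  ],
  hand=[0,0,0,0,0,0,0,0],
)

```text
time: 40.2
tcp_pos: [0.4599, 0.24, 0.1976]
ee_rot: [0.0, 0.007, 1.0, 0.0]
contact_force: [-0.2, -0.3, -3.6]
gripper_width: 0.24
grip_force: 60.2
```

```bash
python3 - <<'E'
from h import *
st();plan([*NEST[2],.2],174)
E
```

```text
t 40.2 [0.4599 0.24   0.1976] X 179.2 tz [ 0.001  0.    -1.   ] w 0.24 F [-0.2 -0.3 -3.6] T [-0.01  0.01 -0.  ] j [-0.46  0.36 -0.14  1.91  0.06  0.87  0.93]
t 40.2 tcp [0.4599 0.24   0.1976] rot units [0.   0.01 0.87] shift now [-0.756 -9.881 -0.051] after [-1.648 -9.771 -0.049]
```

Request:
carry_out(
  rot=[
    [0,0,0],
    [0,0,0],
    [0,0,0],
    [0,0,0],
    [0,0,0],
    [0,0,0],
    [0,0,0],
    [0,0,0],
  ],
  offset=[
    [-0.05,-0.5,0],
    [-0.05,-0.7,0],
    [-0.05,-0.7,0],
    [-0.05,-0.7,0],
    [-0.05,-0.7,0],
    [-0.05,-0.7,0],
    [-0.05,-0.7,0],
    [-0.05,-0.7,0],
  ],
  hand=[0,0,0,0,0,0,0,0],
)

```text
time: 41.0
tcp_pos: [0.4747, -0.0314, 0.1954]
ee_rot: [-0.002, 0.007, 1.0, -0.0]
contact_force: [0.9, 0.6, -0.9]
gripper_width: 0.239
grip_force: 60.1
```

Request:
carry_out(
  rot=[
    [0,0,0],
    [0,0,0],
    [0,0,0],
    [0,0,0],
    [0,0,0],
    [0,0,0],
    [0,0,0.4],
    [0,0,0.47],
  ],
  offset=[
    [-0.05,-0.7,0],
    [-0.05,-0.7,0],
    [-0.05,-0.7,0],
    [-0.05,-0.7,0],
    [-0.05,-0.7,0],
    [-0.05,-0.7,0],
    [-0.05,-0.28,0],
    [0,0,0],
  ],
  hand=[0,0,0,0,0,0,0,0],
)

```text
time: 41.8
tcp_pos: [0.4893, -0.2565, 0.1954]
ee_rot: [-0.001, 0.056, 0.998, -0.0]
contact_force: [0.2, 1.2, -1.3]
gripper_width: 0.246
grip_force: 60.1
```

Request:
carry_out(
  rot=[
    [0,0,0],
    [0,0,0],
    [0,0,0],
    [0,0,0],
    [0,0,0],
    [0,0,0],
    [0,0,0],
    [0,0,0],
  ],
  offset=[
    [0,0,0.3],
    [0,0,0.6],
    [0,0,0.6],
    [0,0,0.4],
    [0,0,0.2],
    [0,0,0],
    [0,0,0],
    [0,0,0],
  ],
  hand=[0,0,0,0,0,0,0,0],
)

```text
time: 42.6
tcp_pos: [0.4915, -0.2545, 0.0929]
ee_rot: [0.001, 0.053, 0.999, -0.0]
contact_force: [-0.1, 0.8, -1.5]
gripper_width: 0.243
grip_force: 60.1
```

```bash
python3 - <<'E'
from h import *
st();plan([*NEST[2],.026],174)
E
```

```text
t 42.6 [ 0.4915 -0.2545  0.0929] X 173.98 tz [ 0.002 -0.001 -1.   ] w 0.243 F [-0.1  0.8 -1.5] T [ 0.   -0.01 -0.01] j [ 0.34  0.57  0.08  1.9  -0.06  0.68  1.92]
t 42.6 tcp [ 0.4915 -0.2545  0.0929] rot units [-0.    0.02 -0.  ] shift now [ 1.800e-02 -1.000e-03  1.337e+00] after [ 1.600e-02 -1.000e-03  1.337e+00]
```

Request:
carry_out(
  rot=[
    [0,0,0],
    [0,0,0],
    [0,0,0],
    [0,0,0],
    [0,0,0],
    [0,0,0],
    [0,0,0],
    [0,0,0],
  ],
  offset=[
    [0,0,0.3],
    [0,0,0.4],
    [0,0,0.3],
    [0,0,0.1],
    [0,0,0.1],
    [0,0,0.1],
    [0,0,0.05],
    [0,0,0],
  ],
  hand=[0,0,0,0,0,0,0,0],
)

```text
time: 43.4
tcp_pos: [0.4912, -0.2544, 0.0248]
ee_rot: [0.0, 0.053, 0.999, -0.0]
contact_force: [0.5, -0.9, -1.7]
gripper_width: 0.242
grip_force: 60.2
```

```bash
python3 - <<'E'
from h import *
st()
E
```

```text
t 43.4 [ 0.4912 -0.2544  0.0248] X 173.98 tz [ 0.001 -0.    -1.   ] w 0.242 F [ 0.5 -0.9 -1.7] T [0.02 0.05 0.02] j [ 0.35  0.68  0.06  1.91 -0.07  0.55  1.93]
```

Request:
carry_out(
  rot=[
    [0,0,0],
    [0,0,0],
    [0,0,0],
    [0,0,0],
    [0,0,0],
    [0,0,0],
    [0,0,0],
    [0,0,0],
  ],
  offset=[
    [0,0,0],
    [0,0,0],
    [0,0,0],
    [0,0,-0.2],
    [0,0,-0.5],
    [0,0,-0.8],
    [0,0,-0.8],
    [0,0,-0.8],
  ],
  hand=[0.35,0.45,0.5,0.5,0.5,0.5,0.5,0.5],
)

```text
time: 44.2
tcp_pos: [0.4905, -0.2542, 0.1816]
ee_rot: [0.0, 0.053, 0.999, -0.0]
contact_force: [0.9, -0.9, -0.1]
gripper_width: 0.503
grip_force: 0.0
```

```bash
python3 - <<'E'
from h import *
st();plan([.4714,.3297,.19],200.3)
E
```

```text
t 44.2 [ 0.4905 -0.2542  0.1816] X 173.98 tz [ 0. -0. -1.] w 0.503 F [ 0.9 -0.9 -0.1] T [-0.01 -0.07 -0.03] j [ 0.32  0.43  0.09  1.85 -0.05  0.86  1.91]
t 44.2 tcp [ 0.4905 -0.2542  0.1816] rot units [-0.    0.   -4.39] shift now [ 1.606 11.573 -0.17 ] after [-3.693 11.085 -0.168]
```

Request:
carry_out(
  rot=[
    [0,0,0],
    [0,0,0],
    [0,0,0],
    [0,0,0],
    [0,0,0],
    [0,0,0],
    [0,0,0],
    [0,0,0],
  ],
  offset=[
    [0.1,0.5,0],
    [0.1,0.7,0],
    [0.1,0.7,0],
    [0.1,0.7,0],
    [0.1,0.7,0],
    [0.1,0.7,0],
    [0.1,0.7,0],
    [0.1,0.7,0],
  ],
  hand=[0.5,0.5,0.5,0.5,0.5,0.5,0.5,0.5],
)

```text
time: 45.0
tcp_pos: [0.4791, 0.0198, 0.1801]
ee_rot: [0.001, 0.053, 0.999, 0.0]
contact_force: [0.1, 0.1, 1.0]
gripper_width: 0.505
grip_force: 0.0
```

Request:
carry_out(
  rot=[
    [0,0,0],
    [0,0,0],
    [0,0,0],
    [0,0,0],
    [0,0,0],
    [0,0,0],
    [0,0,0],
    [0,0,0],
  ],
  offset=[
    [0.1,0.7,0],
    [0.1,0.7,0],
    [0.1,0.7,0],
    [0.1,0.7,0],
    [0.1,0.7,0],
    [0.1,0.7,0],
    [0.1,0.7,0],
    [0.1,0.7,0],
  ],
  hand=[0.5,0.5,0.5,0.5,0.5,0.5,0.5,0.5],
)

```text
time: 45.8
tcp_pos: [0.4688, 0.3025, 0.1802]
ee_rot: [0.0, 0.053, 0.999, 0.0]
contact_force: [0.5, -0.1, 0.4]
gripper_width: 0.498
grip_force: 0.0
```

Request:
carry_out(
  rot=[
    [0,0,-0.9],
    [0,0,-0.9],
    [0,0,-0.9],
    [0,0,-0.9],
    [0,0,-0.79],
    [0,0,0],
    [0,0,0],
    [0,0,0],
  ],
  offset=[
    [0,0.57,0],
    [0,0,0],
    [0,0,0.4],
    [0,0,0.6],
    [0,0,0.5],
    [0,0,0.3],
    [0,0,0],
    [0,0,0],
  ],
  hand=[0.5,0.5,0.5,0.5,0.5,0.5,0.5,0.5],
)

```text
time: 46.6
tcp_pos: [0.4723, 0.3298, 0.0902]
ee_rot: [0.0, -0.176, 0.984, 0.0]
contact_force: [-0.1, -0.5, 0.6]
gripper_width: 0.505
grip_force: 0.0
```

```bash
python3 - <<'E'
from h import *
st();plan([.4714,.3297,.017],200.3)
E
```

```text
t 46.6 [0.4723 0.3298 0.0902] X -159.77 tz [ 0.001  0.    -1.   ] w 0.505 F [-0.1 -0.5  0.6] T [ 0.04  0.02 -0.03] j [-0.55  0.61 -0.18  1.83  0.15  0.72  1.11]
t 46.6 tcp [0.4723 0.3298 0.0902] rot units [ 0.    0.01 -0.01] shift now [0.018 0.005 1.463] after [0.017 0.005 1.463]
```

Request:
carry_out(
  rot=[
    [0,0,0],
    [0,0,0],
    [0,0,0],
    [0,0,0],
    [0,0,0],
    [0,0,0],
    [0,0,0],
    [0,0,0],
  ],
  offset=[
    [0.01,0,0.2],
    [0,0,0.4],
    [0,0,0.4],
    [0,0,0.3],
    [0,0,0.1],
    [0,0,0.05],
    [0,0,0],
    [0,0,0],
  ],
  hand=[0.5,0.5,0.5,0.5,0.5,0.5,0.5,0.5],
)

```text
time: 47.4
tcp_pos: [0.4719, 0.3297, 0.0175]
ee_rot: [0.001, -0.176, 0.984, 0.0]
contact_force: [-0.4, 0.7, -0.7]
gripper_width: 0.501
grip_force: 0.0
```

Request:
carry_out(
  rot=[
    [0,0,0],
    [0,0,0],
    [0,0,0],
    [0,0,0],
    [0,0,0],
    [0,0,0],
    [0,0,0],
    [0,0,0],
  ],
  offset=[
    [0,0,0],
    [0,0,0],
    [0,0,0],
    [0,0,0],
    [0,0,0],
    [0,0,0],
    [0,0,0],
    [0,0,0],
  ],
  hand=[0.4,0.2,0,0,0,0,0,0],
)

```text
time: 48.2
tcp_pos: [0.4718, 0.3296, 0.0175]
ee_rot: [0.001, -0.176, 0.984, 0.0]
contact_force: [-0.2, -0.4, 7.1]
gripper_width: 0.244
grip_force: 59.6
```

Request:
carry_out(
  rot=[
    [0,0,0],
    [0,0,0],
    [0,0,0],
    [0,0,0],
    [0,0,0],
    [0,0,0],
    [0,0,0],
    [0,0,0],
  ],
  offset=[
    [0,0,-0.3],
    [0,0,-0.6],
    [0,0,-0.7],
    [0,0,-0.7],
    [0,0,-0.7],
    [0,0,-0.6],
    [0,0,0],
    [0,0,0],
  ],
  hand=[0,0,0,0,0,0,0,0],
)

```text
time: 49.0
tcp_pos: [0.4713, 0.3291, 0.1974]
ee_rot: [0.0, -0.176, 0.984, 0.0]
contact_force: [-0.9, -0.1, -1.9]
gripper_width: 0.243
grip_force: 58.9
```

```bash
python3 - <<'E'
from h import *
st();plan([*NEST[1],.2],174)
E
```

```text
t 49.0 [0.4713 0.3291 0.1974] X -159.68 tz [ 0.001  0.    -1.   ] w 0.243 F [-0.9 -0.1 -1.9] T [-0.02  0.06  0.07] j [-0.53  0.46 -0.2   1.77  0.11  0.93  1.14]
t 49.0 tcp [0.4713 0.3291 0.1974] rot units [0.   0.01 4.39] shift now [  4.488 -12.694  -0.056] after [ -1.606 -13.367  -0.051]
```

Request:
carry_out(
  rot=[
    [0,0,0.9],
    [0,0,0.9],
    [0,0,0.9],
    [0,0,0.9],
    [0,0,0.79],
    [0,0,0],
    [0,0,0],
    [0,0,0],
  ],
  offset=[
    [0,0,0],
    [0,0,0],
    [0,0,0],
    [0,0,0],
    [0,0,0],
    [-0.08,-0.67,0],
    [-0.08,-0.7,0],
    [-0.08,-0.7,0],
  ],
  hand=[0,0,0,0,0,0,0,0],
)

```text
time: 49.8
tcp_pos: [0.4709, 0.2233, 0.195]
ee_rot: [-0.002, 0.052, 0.999, -0.001]
contact_force: [0.5, -0.2, -1.4]
gripper_width: 0.244
grip_force: 59.2
```

Request:
carry_out(
  rot=[
    [0,0,0],
    [0,0,0],
    [0,0,0],
    [0,0,0],
    [0,0,0],
    [0,0,0],
    [0,0,0],
    [0,0,0],
  ],
  offset=[
    [-0.08,-0.7,0],
    [-0.08,-0.7,0],
    [-0.08,-0.7,0],
    [-0.08,-0.7,0],
    [-0.08,-0.7,0],
    [-0.08,-0.7,0],
    [-0.08,-0.7,0],
    [-0.08,-0.7,0],
  ],
  hand=[0,0,0,0,0,0,0,0],
)

```text
time: 50.6
tcp_pos: [0.4733, -0.0581, 0.1954]
ee_rot: [-0.002, 0.052, 0.999, -0.0]
contact_force: [1.0, -0.7, -2.4]
gripper_width: 0.247
grip_force: 59.2
```

Request:
carry_out(
  rot=[
    [0,0,0],
    [0,0,0],
    [0,0,0],
    [0,0,0],
    [0,0,0],
    [0,0,0],
    [0,0,0],
    [0,0,0],
  ],
  offset=[
    [-0.08,-0.7,0],
    [-0.08,-0.7,0],
    [-0.08,-0.7,0],
    [-0.09,-0.7,0],
    [-0.09,-0.7,0],
    [-0.09,-0.7,0],
    [-0.09,-0.7,0],
    [-0.09,-0.7,0],
  ],
  hand=[0,0,0,0,0,0,0,0],
)

```text
time: 51.4
tcp_pos: [0.4785, -0.3394, 0.195]
ee_rot: [-0.002, 0.052, 0.999, 0.001]
contact_force: [1.3, 0.2, -2.1]
gripper_width: 0.243
grip_force: 59.2
```

Request:
carry_out(
  rot=[
    [0,0,0],
    [0,0,0],
    [0,0,0],
    [0,0,0],
    [0,0,0],
    [0,0,0],
    [0,0,0],
    [0,0,0],
  ],
  offset=[
    [0,0,0.3],
    [0,0,0.6],
    [0,0,0.6],
    [0,0,0.4],
    [0,0,0.2],
    [0,0,0],
    [0,0,0],
    [0,0,0],
  ],
  hand=[0,0,0,0,0,0,0,0],
)

```text
time: 52.2
tcp_pos: [0.4806, -0.3392, 0.0929]
ee_rot: [0.001, 0.052, 0.999, -0.0]
contact_force: [-0.1, -0.6, -1.6]
gripper_width: 0.242
grip_force: 59.2
```

```bash
python3 - <<'E'
from h import *
st();plan([*NEST[1],.0255],174)
E
```

```text
t 52.2 [ 0.4806 -0.3392  0.0929] X 173.98 tz [ 0.002 -0.001 -1.   ] w 0.242 F [-0.1 -0.6 -1.6] T [-0.02 -0.04  0.04] j [ 0.45  0.61  0.12  1.81 -0.1   0.72  2.09]
t 52.2 tcp [ 0.4806 -0.3392  0.0929] rot units [-0.01  0.02 -0.  ] shift now [-0.022 -0.092  1.348] after [-0.024 -0.093  1.348]
```

Request:
carry_out(
  rot=[
    [0,0,0],
    [0,0,0],
    [0,0,0],
    [0,0,0],
    [0,0,0],
    [0,0,0],
    [0,0,0],
    [0,0,0],
  ],
  offset=[
    [-0.02,-0.09,0.2],
    [0,0,0.4],
    [0,0,0.3],
    [0,0,0.1],
    [0,0,0.1],
    [0,0,0.1],
    [0,0,0.12],
    [0,0,0],
  ],
  hand=[0,0,0,0,0,0,0,0],
)

```text
time: 53.0
tcp_pos: [0.4801, -0.3431, 0.0253]
ee_rot: [-0.0, 0.052, 0.999, 0.0]
contact_force: [-1.2, -0.1, -1.4]
gripper_width: 0.244
grip_force: 59.2
```

```bash
python3 - <<'E'
from h import *
st();plan([*NEST[1],.0255],174)
E
```

```text
t 53.0 [ 0.4801 -0.3431  0.0253] X 173.99 tz [-0.001  0.    -1.   ] w 0.244 F [-1.2 -0.1 -1.4] T [-0.05 -0.03 -0.02] j [ 0.47  0.73  0.1   1.81 -0.11  0.61  2.11]
t 53.0 tcp [ 0.4801 -0.3431  0.0253] rot units [ 0.   -0.01 -0.  ] shift now [-0.025 -0.015 -0.005] after [-0.025 -0.015 -0.005]
```

Request:
carry_out(
  rot=[
    [0,0,0],
    [0,0,0],
    [0,0,0],
    [0,0,0],
    [0,0,0],
    [0,0,0],
    [0,0,0],
    [0,0,0],
  ],
  offset=[
    [0,0,0],
    [0,0,0],
    [0,0,0],
    [0,0,-0.2],
    [0,0,-0.5],
    [0,0,-0.9],
    [0,0,-0.9],
    [0,0,-0.9],
  ],
  hand=[0.35,0.45,0.5,0.5,0.5,0.5,0.5,0.5],
)

```text
time: 53.8
tcp_pos: [0.4803, -0.3433, 0.1985]
ee_rot: [0.0, 0.053, 0.999, -0.0]
contact_force: [0.6, -0.7, -0.5]
gripper_width: 0.501
grip_force: 0.0
```

Request:
carry_out(
  rot=[
    [0,0,0.9],
    [0,0,0.9],
    [0,0,0.9],
    [0,0,0.9],
    [0,0,0.9],
    [0,0,0.9],
    [0,0,0.9],
    [0,0,0.9],
  ],
  offset=[
    [0,0,0],
    [0,0,0],
    [0,0,0],
    [0,0,0],
    [0,0,0],
    [0,0,0],
    [0,0,0],
    [0,0,0],
  ],
  hand=[0.7,0.7,0.7,0.7,0.7,0.7,0.7,0.7],
)

```text
time: 54.6
tcp_pos: [0.4805, -0.3433, 0.1968]
ee_rot: [0.0, 0.418, 0.908, 0.0]
contact_force: [-1.1, 0.0, -0.3]
gripper_width: 0.7
grip_force: 0.0
```

Request:
carry_out(
  rot=[
    [0,0,0.95],
    [0,0,0.95],
    [0,0,0.95],
    [0,0,0.95],
    [0,0,0.95],
    [0,0,0.95],
    [0,0,0.99],
    [0,0,0],
  ],
  offset=[
    [0,0,0],
    [0,0,0],
    [0,0,0],
    [0,0,0],
    [0,0,0],
    [0,0,0],
    [0,0,0],
    [0,0,0],
  ],
  hand=[0.7,0.7,0.7,0.7,0.7,0.7,0.7,0.7],
)

```text
time: 55.4
tcp_pos: [0.4806, -0.3432, 0.1966]
ee_rot: [0.0, 0.703, 0.711, 0.0]
contact_force: [-0.1, 0.5, -0.4]
gripper_width: 0.7
grip_force: 0.0
```

```bash
python3 - <<'E'
from h import *
st();plan([.4622,-.0238,.19],90.5)
E
```

```text
t 55.4 [ 0.4806 -0.3432  0.1966] X 90.61 tz [ 0.001 -0.    -1.   ] w 0.7 F [-0.1  0.5 -0.4] T [-0.    0.02 -0.04] j [ 0.19  0.51  0.49  1.76 -0.29  0.94  0.8 ]
t 55.4 tcp [ 0.4806 -0.3432  0.1966] rot units [0.01 0.   0.02] shift now [ 6.391 -0.3    0.13 ] after [ 6.39  -0.312  0.131]
```

Request:
carry_out(
  rot=[
    [0,0,0],
    [0,0,0],
    [0,0,0],
    [0,0,0],
    [0,0,0],
    [0,0,0],
    [0,0,0],
    [0,0,0],
  ],
  offset=[
    [0.64,-0.04,0],
    [0.64,-0.04,0],
    [0.64,-0.04,0],
    [0.64,-0.04,0],
    [0.64,-0.04,0],
    [0.64,-0.03,0],
    [0.64,-0.03,0],
    [0.64,-0.03,0],
  ],
  hand=[0.7,0.7,0.7,0.7,0.7,0.7,0.7,0.7],
)

```text
time: 56.2
tcp_pos: [0.463, -0.0863, 0.1965]
ee_rot: [0.0, 0.702, 0.712, 0.0]
contact_force: [1.2, 0.6, -0.2]
gripper_width: 0.702
grip_force: 0.0
```

Request:
carry_out(
  rot=[
    [0,0,0],
    [0,0,0],
    [0,0,0],
    [0,0,0],
    [0,0,0],
    [0,0,0],
    [0,0,0],
    [0,0,0],
  ],
  offset=[
    [0.64,-0.02,0],
    [0.62,0,0],
    [0,0,0],
    [0,0,0],
    [0,0,0],
    [0,0,0],
    [0,0,0],
    [0,0,0],
  ],
  hand=[0.7,0.7,0.7,0.7,0.7,0.7,0.7,0.7],
)

```text
time: 57.0
tcp_pos: [0.4613, -0.0251, 0.1958]
ee_rot: [0.0, 0.703, 0.711, -0.0]
contact_force: [0.2, 0.6, -0.0]
gripper_width: 0.699
grip_force: 0.0
```

```bash
python3 - <<'E'
from h import *
st();plan([.4622,-.0238,.067],90.5)
c=snap("top")
cv2.imwrite("pics/n123.png",cv2.resize(c["img"][238:322,350:480,::-1],(780,504),interpolation=cv2.INTER_CUBIC))
E
```

```text
t 57.0 [ 0.4613 -0.0251  0.1958] X 90.6 tz [ 0. -0. -1.] w 0.699 F [ 0.2  0.6 -0. ] T [ 0.   -0.02 -0.06] j [-0.41  0.28  0.44  2.07 -0.16  0.82  0.13]
t 57.0 tcp [ 0.4613 -0.0251  0.1958] rot units [0.   0.   0.02] shift now [0.027 0.018 2.576] after [0.027 0.018 2.576]
```

View pics/n123.png

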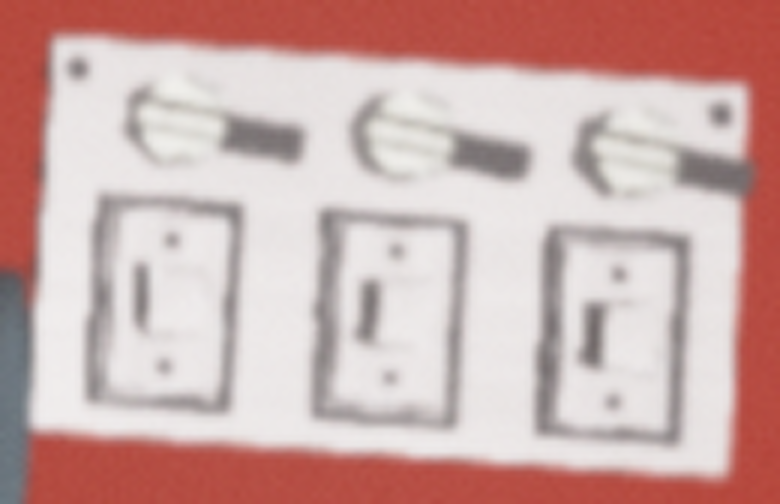

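All three blocks are seated, and the slots lie at about 79° in world. I'll pick the driver up again.

Request:
carry_out(
  rot=[
    [0,0,0],
    [0,0,0],
    [0,0,0],
    [0,0,0],
    [0,0,0],
    [0,0,0],
    [0,0,0],
    [0,0,0],
  ],
  offset=[
    [0.02,0.02,0.3],
    [0,0,0.5],
    [0,0,0.5],
    [0,0,0.5],
    [0,0,0.4],
    [0,0,0.25],
    [0,0,0.1],
    [0,0,0],
  ],
  hand=[0.8,0.8,0.8,0.8,0.8,0.8,0.8,0.8],
)

```text
time: 57.85
tcp_pos: [0.4623, -0.0236, 0.0681]
ee_rot: [-0.0, 0.703, 0.711, -0.0]
contact_force: [0.0, 0.7, 0.6]
gripper_width: 0.798
grip_force: 0.0
```

Request:
carry_out(
  rot=[
    [0,0,0],
    [0,0,0],
    [0,0,0],
    [0,0,0],
    [0,0,0],
    [0,0,0],
    [0,0,0],
    [0,0,0],
  ],
  offset=[
    [0,0,0],
    [0,0,0],
    [0,0,0],
    [0,0,0],
    [0,0,0],
    [0,0,0],
    [0,0,0],
    [0,0,0],
  ],
  hand=[0.6,0.4,0.2,0,0,0,0,0],
)

```text
time: 58.65
tcp_pos: [0.4628, -0.0234, 0.069]
ee_rot: [0.0, 0.703, 0.711, 0.0]
contact_force: [-0.9, 0.9, 5.5]
gripper_width: 0.226
grip_force: 58.7
```

Request:
carry_out(
  rot=[
    [0,0,0],
    [0,0,0],
    [0,0,0],
    [0,0,0],
    [0,0,0],
    [0,0,0],
    [0,0,0.95],
    [0,0,0.95],
  ],
  offset=[
    [0,0,-0.3],
    [0,0,-0.4],
    [0,0,-0.4],
    [0,0,-0.4],
    [0,0,-0.4],
    [0,0,-0.1],
    [0,0,0],
    [0,0,0],
  ],
  hand=[0,0,0,0,0,0,0,0],
)

```text
time: 59.45
tcp_pos: [0.462, -0.0234, 0.168]
ee_rot: [-0.0, 0.771, 0.636, 0.0]
contact_force: [-0.9, -1.1, -1.3]
gripper_width: 0.226
grip_force: 58.6
```

```bash
python3 - <<'E'
from h import *
st();plan([*HEAD[3],.135],79)
E
```

```text
t 59.5 [ 0.462  -0.0234  0.168 ] X 79.03 tz [-0.  0. -1.] w 0.226 F [-0.9 -1.1 -1.3] T [-0.   -0.01  0.01] j [-0.44  0.34  0.48  2.1  -0.22  0.76 -0.02]
t 59.5 tcp [ 0.462  -0.0234  0.168 ] rot units [-0. -0.  0.] shift now [-2.512  2.703  0.659] after [-2.51   2.704  0.66 ]
```

Request:
carry_out(
  rot=[
    [0,0,0],
    [0,0,0],
    [0,0,0],
    [0,0,0],
    [0,0,0],
    [0,0,0],
    [0,0,0],
    [0,0,0],
  ],
  offset=[
    [-0.5,0.54,0],
    [-0.5,0.54,0],
    [-0.5,0.54,0],
    [-0.5,0.54,0],
    [-0.51,0.54,0],
    [0,0,0.36],
    [0,0,0.3],
    [0,0,0],
  ],
  hand=[0,0,0,0,0,0,0,0],
)

```text
time: 60.25
tcp_pos: [0.569, -0.1704, 0.1321]
ee_rot: [-0.003, 0.77, 0.638, -0.002]
contact_force: [0.6, 0.8, -1.2]
gripper_width: 0.225
grip_force: 59.0
```

Request:
carry_out(
  rot=[
    [0,0,0],
    [0,0,0],
    [0,0,0],
    [0,0,0],
    [0,0,0],
    [0,0,0],
    [0,0,0],
    [0,0,0],
  ],
  offset=[
    [0,0,0],
    [0,0,0],
    [0,0,0],
    [0,0,0],
    [0,0,0],
    [0,0,0],
    [0,0,0],
    [0,0,0],
  ],
  hand=[0,0,0,0,0,0,0,0],
)

```text
time: 61.05
tcp_pos: [0.5715, -0.172, 0.1353]
ee_rot: [0.0, 0.77, 0.638, 0.0]
contact_force: [0.2, 0.4, -0.6]
gripper_width: 0.232
grip_force: 59.0
```

```bash
python3 - <<'E'
from h import *
st();plan([*HEAD[3],.102],79)
E
```

```text
t 61.0 [ 0.5715 -0.172   0.1353] X 79.25 tz [ 0. -0. -1.] w 0.232 F [ 0.2  0.4 -0.6] T [-0.   -0.02  0.02] j [-0.11  0.6   0.45  1.78 -0.34  0.84  0.31]
t 61.0 tcp [ 0.5715 -0.172   0.1353] rot units [0.   0.   0.04] shift now [-0.01  -0.012  0.667] after [-0.011 -0.012  0.667]
```

Request:
carry_out(
  rot=[
    [0,0,0],
    [0,0,0],
    [0,0,0],
    [0,0,0],
    [0,0,0],
    [0,0,0],
    [0,0,0],
    [0,0,0],
  ],
  offset=[
    [-0.01,-0.01,0.2],
    [0,0,0.2],
    [0,0,0.12],
    [0,0,0.05],
    [0,0,0.05],
    [0,0,0.05],
    [0,0,0],
    [0,0,0],
  ],
  hand=[0,0,0,0,0,0,0,0],
)

```text
time: 61.85
tcp_pos: [0.5711, -0.1725, 0.1017]
ee_rot: [0.0, 0.77, 0.638, 0.0]
contact_force: [-0.3, -0.6, -1.0]
gripper_width: 0.229
grip_force: 59.5
```

```bash
python3 - <<'E'
from h import *
st()
E
```

```text
t 61.9 [ 0.5711 -0.1725  0.1017] X 79.24 tz [ 0. -0. -1.] w 0.229 F [-0.3 -0.6 -1. ] T [-0.03 -0.1  -0.  ] j [-0.09  0.65  0.42  1.8  -0.36  0.78  0.33]
```

Request:
carry_out(
  rot=[
    [0,0,0],
    [0,0,0],
    [0,0,0.4],
    [0,0,0.8],
    [0,0,0.8],
    [0,0,0.8],
    [0,0,0.8],
    [0,0,0.8],
  ],
  offset=[
    [0,0,0.04],
    [0,0,0.03],
    [0,0,0],
    [0,0,0],
    [0,0,0],
    [0,0,0],
    [0,0,0],
    [0,0,0],
  ],
  hand=[0,0,0,0,0,0,0,0],
)

```text
time: 62.65
tcp_pos: [0.5722, -0.1731, 0.0983]
ee_rot: [0.001, 0.896, 0.444, 0.001]
contact_force: [3.1, -1.5, -2.8]
gripper_width: 0.226
grip_force: 59.2
```

Request:
carry_out(
  rot=[
    [0,0,0.85],
    [0,0,0.85],
    [0,0,0.85],
    [0,0,0.85],
    [0,0,0.85],
    [0,0,0.85],
    [0,0,0.85],
    [0,0,0.85],
  ],
  offset=[
    [0,0,0],
    [0,0,0],
    [0,0,0],
    [0,0,0],
    [0,0,0],
    [0,0,0],
    [0,0,0],
    [0,0,0],
  ],
  hand=[0,0,0,0,0,0,0,0],
)

```text
time: 63.45
tcp_pos: [0.5716, -0.1726, 0.0983]
ee_rot: [0.0, 0.995, 0.103, 0.001]
contact_force: [1.7, 0.1, -0.9]
gripper_width: 0.228
grip_force: 59.5
```

Request:
carry_out(
  rot=[
    [0,0,0.8],
    [0,0,0.8],
    [0,0,0.8],
    [0,0,0.8],
    [0,0,0],
    [0,0,0],
    [0,0,0],
    [0,0,0],
  ],
  offset=[
    [0,0,0],
    [0,0,0],
    [0,0,0],
    [0,0,0],
    [0,0,0],
    [0,0,0],
    [0,0,0],
    [0,0,0],
  ],
  hand=[0,0,0,0,0,0,0,0],
)

```text
time: 64.25
tcp_pos: [0.5712, -0.1724, 0.0983]
ee_rot: [-0.0, 0.998, -0.062, 0.0]
contact_force: [1.6, -0.5, -2.2]
gripper_width: 0.226
grip_force: 59.6
```

```bash
python3 - <<'E'
from h import *
st()
E
```

```text
t 64.2 [ 0.5712 -0.1724  0.0983] X -7.1 tz [ 0.001  0.    -1.   ] w 0.226 F [ 1.6 -0.5 -2.2] T [-0.07 -0.62  0.01] j [-0.33  0.77  0.8   1.81 -0.71  0.87 -0.89]
```

Request:
carry_out(
  rot=[
    [0,0,0.4],
    [0,0,0.4],
    [0,0,0.4],
    [0,0,0.4],
    [0,0,0.3],
    [0,0,0],
    [0,0,0],
    [0,0,0],
  ],
  offset=[
    [0,0,0],
    [0,0,0],
    [0,0,0],
    [0,0,0],
    [0,0,0],
    [0,0,0],
    [0,0,0],
    [0,0,0],
  ],
  hand=[0,0,0,0,0,0,0,0],
)

```text
time: 65.05
tcp_pos: [0.5712, -0.1722, 0.0983]
ee_rot: [-0.0, 0.987, -0.161, 0.0]
contact_force: [2.8, 1.0, -2.9]
gripper_width: 0.223
grip_force: 59.4
```

```bash
python3 - <<'E'
from h import *
st()
E
```

```text
t 65.0 [ 0.5712 -0.1722  0.0983] X -18.51 tz [ 0.  0. -1.] w 0.223 F [ 2.8  1.  -2.9] T [ 0.2  -0.82 -0.01] j [-0.36  0.79  0.84  1.81 -0.75  0.89 -1.05]
```

Request:
carry_out(
  rot=[
    [0,0,0],
    [0,0,0],
    [0,0,0],
    [0,0,-0.95],
    [0,0,-0.95],
    [0,0,-0.95],
    [0,0,-0.95],
    [0,0,-0.95],
  ],
  offset=[
    [0,0,-0.2],
    [0,0,-0.3],
    [0,0,-0.25],
    [0,0,0],
    [0,0,0],
    [0,0,0],
    [0,0,0],
    [0,0,0],
  ],
  hand=[0,0,0,0,0,0,0,0],
)

```text
time: 65.85
tcp_pos: [0.5709, -0.1729, 0.1371]
ee_rot: [0.0, 0.996, 0.089, 0.0]
contact_force: [-0.2, 1.3, -1.0]
gripper_width: 0.225
grip_force: 59.6
```

Request:
carry_out(
  rot=[
    [0,0,-0.95],
    [0,0,-0.95],
    [0,0,-0.95],
    [0,0,-0.95],
    [0,0,-0.95],
    [0,0,-0.95],
    [0,0,-0.95],
    [0,0,-0.95],
  ],
  offset=[
    [0,0,0],
    [0,0,0],
    [0,0,0],
    [0,0,0],
    [0,0,0],
    [0,0,0],
    [0,0,0],
    [0,0,0],
  ],
  hand=[0,0,0,0,0,0,0,0],
)

```text
time: 66.65
tcp_pos: [0.5709, -0.1731, 0.1371]
ee_rot: [0.001, 0.884, 0.468, 0.0]
contact_force: [-0.1, -0.2, -1.8]
gripper_width: 0.226
grip_force: 59.6
```

Request:
carry_out(
  rot=[
    [0,0,-0.95],
    [0,0,-0.95],
    [0,0,-0.95],
    [0,0,-0.95],
    [0,0,-0.1],
    [0,0,0],
    [0,0,0],
    [0,0,0],
  ],
  offset=[
    [0,0,0],
    [0,0,0],
    [0,0,0],
    [0,0,0],
    [0,0,0],
    [0,0,0],
    [0,0,0],
    [0,0,0],
  ],
  hand=[0,0,0,0,0,0,0,0],
)

```text
time: 67.45
tcp_pos: [0.5709, -0.1725, 0.1359]
ee_rot: [0.0, 0.772, 0.635, -0.0]
contact_force: [0.0, 0.5, -1.5]
gripper_width: 0.225
grip_force: 59.6
```

```bash
python3 - <<'E'
from h import *
st();plan([*HEAD[2],.135],79)
E
```

```text
t 67.5 [ 0.5709 -0.1725  0.1359] X 78.88 tz [-0. -0. -1.] w 0.225 F [ 0.   0.5 -1.5] T [0.04 0.04 0.06] j [-0.12  0.6   0.47  1.78 -0.35  0.84  0.32]
t 67.5 tcp [ 0.5709 -0.1725  0.1359] rot units [-0.    0.   -0.02] shift now [-1.792  0.158  0.019] after [-1.793  0.154  0.019]
```

Request:
carry_out(
  rot=[
    [0,0,0],
    [0,0,0],
    [0,0,0],
    [0,0,0],
    [0,0,0],
    [0,0,0],
    [0,0,0],
    [0,0,0],
  ],
  offset=[
    [-0.45,0.04,0],
    [-0.45,0.04,0],
    [-0.45,0.04,0],
    [-0.44,0.03,0],
    [0,0,0],
    [0,0,0],
    [0,0,0.1],
    [0,0,0],
  ],
  hand=[0,0,0,0,0,0,0,0],
)

```text
time: 68.25
tcp_pos: [0.5611, -0.2599, 0.1299]
ee_rot: [-0.001, 0.771, 0.636, -0.0]
contact_force: [-0.2, 0.1, -0.7]
gripper_width: 0.224
grip_force: 59.6
```

```bash
python3 - <<'E'
from h import *
st();plan([*HEAD[2],.102],79)
c=snap("top");H=hsv(c).astype(int)
m=(H[...,1]<60)&(H[...,2]<160)&(H[...,2]>70)
# toe 3: dark pixels near head 3 (z of toe ~ .026)
uv=proj(c,[[*HEAD[3],.026]])[0];yy,xx=np.nonzero(m);P=np.c_[xx,yy];d=np.hypot(*(P-uv).T);P=P[(d>7)&(d<23)]
X=ray2(c,P.astype(float),.026)[:,:2]-HEAD[3];X=X@np.array([[np.cos(TH),-np.sin(TH)],[np.sin(TH),np.cos(TH)]])*1000
print(X.round(0).tolist())
E
```

```text
t 68.2 [ 0.5611 -0.2599  0.1299] X 79.04 tz [-0.001  0.001 -1.   ] w 0.224 F [-0.2  0.1 -0.7] T [ 0.05 -0.02 -0.01] j [ 0.04  0.65  0.46  1.72 -0.36  0.86  0.47]
t 68.2 tcp [ 0.5611 -0.2599  0.1299] rot units [-0.01 -0.01  0.01] shift now [-0.039  0.014  0.557] after [-0.038  0.013  0.557]
[[31.0, 34.0], [31.0, 31.0], [29.0, 31.0], [29.0, 29.0], [29.0, 26.0], [30.0, 24.0], [30.0, 22.0], [30.0, 19.0], [30.0, 17.0], [30.0, 15.0], [31.0, 12.0], [31.0, 10.0], [31.0, 7.0], [31.0, 5.0], [31.0, 3.0], [27.0, 33.0], [27.0, 31.0], [27.0, 29.0], [27.0, 26.0], [27.0, 24.0], [27.0, 21.0], [28.0, 19.0], [28.0, 17.0], [28.0, 14.0], [28.0, 12.0], [28.0, 10.0], [29.0, 7.0], [29.0, 5.0], [29.0, 3.0], [29.0, 0.0], [29.0, -2.0], [29.0, -5.0], [30.0, -7.0], [30.0, -9.0], [30.0, -12.0], [30.0, -14.0], [30.0, -16.0], [31.0, -19.0], [31.0, -21.0], [31.0, -24.0], [31.0, -26.0], [31.0, -28.0], [31.0, -31.0], [24.0, 36.0], [24.0, 33.0], [24.0, 31.0], [25.0, 28.0], [25.0, 26.0], [25.0, 24.0], [25.0, 21.0], [25.0, 19.0], [25.0, 17.0], [26.0, 14.0], [26.0, 12.0], [26.0, 9.0], [26.0, 7.0], [26.0, 5.0], [27.0, 2.0]
[... 16046 characters left out ...]
 [-45.0, -19.0], [-45.0, -21.0], [-45.0, -24.0], [-45.0, -26.0], [-45.0, -28.0], [-51.0, 19.0], [-50.0, 16.0], [-50.0, 14.0], [-50.0, 12.0], [-50.0, 9.0], [-50.0, 7.0], [-50.0, 5.0], [-49.0, 2.0], [-49.0, -0.0], [-49.0, -3.0], [-49.0, -5.0], [-49.0, -7.0], [-48.0, -10.0], [-48.0, -12.0], [-48.0, -14.0], [-48.0, -17.0], [-48.0, -19.0], [-48.0, -21.0], [-47.0, -24.0], [-47.0, -26.0], [-53.0, 14.0], [-52.0, 11.0], [-52.0, 9.0], [-52.0, 7.0], [-52.0, 4.0], [-52.0, 2.0], [-52.0, -0.0], [-51.0, -3.0], [-51.0, -5.0], [-51.0, -7.0], [-51.0, -10.0], [-51.0, -12.0], [-50.0, -14.0], [-50.0, -17.0], [-50.0, -19.0], [-54.0, 2.0], [-54.0, -0.0], [-54.0, -3.0], [-54.0, -5.0], [-53.0, -8.0], [-53.0, -10.0]]
```

The arm hides that area from above, so I'll check the toes from a picture after the last screw. Now into slot 2.

Request:
carry_out(
  rot=[
    [0,0,0],
    [0,0,0],
    [0,0,0],
    [0,0,0],
    [0,0,0],
    [0,0,0],
    [0,0,0],
    [0,0,0],
  ],
  offset=[
    [0,0,0.2],
    [0,0,0.15],
    [0,0,0.05],
    [0,0,0.05],
    [0,0,0.05],
    [0,0,0.05],
    [0,0,0],
    [0,0,0],
  ],
  hand=[0,0,0,0,0,0,0,0],
)

```text
time: 69.1
tcp_pos: [0.5616, -0.2619, 0.1034]
ee_rot: [0.001, 0.772, 0.636, 0.0]
contact_force: [1.2, -0.6, -1.5]
gripper_width: 0.226
grip_force: 59.4
```

```bash
python3 - <<'E'
from h import *
st();plan([*HEAD[2],.098],79)
E
```

```text
t 69.1 [ 0.5616 -0.2619  0.1034] X 78.94 tz [ 0.001 -0.001 -1.   ] w 0.226 F [ 1.2 -0.6 -1.5] T [-0.27 -0.45 -0.03] j [ 0.05  0.68  0.44  1.73 -0.38  0.81  0.48]
t 69.1 tcp [ 0.5616 -0.2619  0.1034] rot units [ 0.01  0.   -0.01] shift now [-0.001 -0.006  0.109] after [-0.001 -0.006  0.109]
```

Request:
carry_out(
  rot=[
    [0,0,0],
    [0,0,0],
    [0,0,0.4],
    [0,0,0.8],
    [0,0,0.85],
    [0,0,0.85],
    [0,0,0.85],
    [0,0,0.85],
  ],
  offset=[
    [0,0,0.06],
    [0,0,0.04],
    [0,0,0],
    [0,0,0],
    [0,0,0],
    [0,0,0],
    [0,0,0],
    [0,0,0],
  ],
  hand=[0,0,0,0,0,0,0,0],
)

```text
time: 69.9
tcp_pos: [0.5627, -0.2624, 0.0985]
ee_rot: [0.002, 0.902, 0.432, 0.001]
contact_force: [3.4, -2.9, -3.8]
gripper_width: 0.229
grip_force: 59.4
```

Request:
carry_out(
  rot=[
    [0,0,0.85],
    [0,0,0.85],
    [0,0,0.85],
    [0,0,0.85],
    [0,0,0.85],
    [0,0,0.85],
    [0,0,0.85],
    [0,0,0.85],
  ],
  offset=[
    [0,0,0],
    [0,0,0],
    [0,0,0],
    [0,0,0],
    [0,0,0],
    [0,0,0],
    [0,0,0],
    [0,0,0],
  ],
  hand=[0,0,0,0,0,0,0,0],
)

```text
time: 70.7
tcp_pos: [0.5621, -0.2621, 0.0984]
ee_rot: [0.001, 0.996, 0.09, 0.001]
contact_force: [2.6, -1.1, -1.6]
gripper_width: 0.227
grip_force: 59.6
```

Request:
carry_out(
  rot=[
    [0,0,0.8],
    [0,0,0.8],
    [0,0,0.7],
    [0,0,0.7],
    [0,0,0.6],
    [0,0,0.5],
    [0,0,0.4],
    [0,0,0],
  ],
  offset=[
    [0,0,0],
    [0,0,0],
    [0,0,0],
    [0,0,0],
    [0,0,0],
    [0,0,0],
    [0,0,0],
    [0,0,0],
  ],
  hand=[0,0,0,0,0,0,0,0],
)

```text
time: 71.5
tcp_pos: [0.562, -0.2616, 0.0984]
ee_rot: [0.0, 0.99, -0.143, 0.001]
contact_force: [3.5, 0.2, -1.2]
gripper_width: 0.228
grip_force: 59.8
```

```bash
python3 - <<'E'
from h import *
st()
E
```

```text
t 71.5 [ 0.562  -0.2616  0.0984] X -16.44 tz [ 0.001 -0.    -1.   ] w 0.228 F [ 3.5  0.2 -1.2] T [-0.2  -0.82  0.09] j [-0.2   0.83  0.85  1.75 -0.76  0.93 -0.88]
```

Request:
carry_out(
  rot=[
    [0,0,0.4],
    [0,0,0],
    [0,0,0],
    [0,0,0],
    [0,0,0],
    [0,0,-0.95],
    [0,0,-0.95],
    [0,0,-0.95],
  ],
  offset=[
    [0,0,0],
    [0,0,0],
    [0,0,-0.2],
    [0,0,-0.3],
    [0,0,-0.25],
    [0,0,0],
    [0,0,0],
    [0,0,0],
  ],
  hand=[0,0,0,0,0,0,0,0],
)

```text
time: 72.3
tcp_pos: [0.5611, -0.2617, 0.1371]
ee_rot: [-0.0, 1.0, -0.013, 0.0]
contact_force: [-0.4, -0.2, -1.1]
gripper_width: 0.226
grip_force: 59.7
```

Request:
carry_out(
  rot=[
    [0,0,-0.95],
    [0,0,-0.95],
    [0,0,-0.95],
    [0,0,-0.95],
    [0,0,-0.95],
    [0,0,-0.95],
    [0,0,-0.95],
    [0,0,-0.95],
  ],
  offset=[
    [0,0,0],
    [0,0,0],
    [0,0,0],
    [0,0,0],
    [0,0,0],
    [0,0,0],
    [0,0,0],
    [0,0,0],
  ],
  hand=[0,0,0,0,0,0,0,0],
)

```text
time: 73.1
tcp_pos: [0.561, -0.262, 0.1371]
ee_rot: [0.0, 0.927, 0.375, 0.0]
contact_force: [0.9, -0.5, -1.9]
gripper_width: 0.227
grip_force: 59.7
```

Request:
carry_out(
  rot=[
    [0,0,-0.95],
    [0,0,-0.95],
    [0,0,-0.95],
    [0,0,-0.95],
    [0,0,-0.95],
    [0,0,-0.95],
    [0,0,-0.1],
    [0,0,0],
  ],
  offset=[
    [0,0,0],
    [0,0,0],
    [0,0,0],
    [0,0,0],
    [0,0,0],
    [0,0,0],
    [0,0,0],
    [0,0,0],
  ],
  hand=[0,0,0,0,0,0,0,0],
)

```text
time: 73.9
tcp_pos: [0.561, -0.262, 0.1366]
ee_rot: [0.0, 0.774, 0.633, 0.0]
contact_force: [0.3, 0.7, -1.6]
gripper_width: 0.226
grip_force: 59.7
```

```bash
python3 - <<'E'
from h import *
st();plan([*HEAD[1],.135],79)
E
```

```text
t 73.9 [ 0.561  -0.262   0.1366] X 78.51 tz [ 0. -0. -1.] w 0.226 F [ 0.3  0.7 -1.6] T [ 0.   -0.01 -0.03] j [ 0.03  0.64  0.48  1.72 -0.37  0.87  0.47]
t 73.9 tcp [ 0.561  -0.262   0.1366] rot units [ 0.    0.   -0.08] shift now [-1.789  0.178  0.031] after [-1.79   0.163  0.031]
```

Request:
carry_out(
  rot=[
    [0,0,0],
    [0,0,0],
    [0,0,0],
    [0,0,0],
    [0,0,0],
    [0,0,0],
    [0,0,0],
    [0,0,0],
  ],
  offset=[
    [-0.45,0.05,0],
    [-0.45,0.05,0],
    [-0.45,0.04,0],
    [-0.44,0.04,0],
    [0,0,0],
    [0,0,0],
    [0,0,0.1],
    [0,0,0],
  ],
  hand=[0,0,0,0,0,0,0,0],
)

```text
time: 74.7
tcp_pos: [0.5525, -0.3494, 0.1299]
ee_rot: [-0.001, 0.773, 0.634, 0.0]
contact_force: [-1.2, 0.3, -2.1]
gripper_width: 0.231
grip_force: 59.7
```

Request:
carry_out(
  rot=[
    [0,0,0],
    [0,0,0],
    [0,0,0],
    [0,0,0],
    [0,0,0],
    [0,0,0],
    [0,0,0],
    [0,0,0],
  ],
  offset=[
    [0,0,0.2],
    [0,0,0.15],
    [0,0,0.05],
    [0,0,0.05],
    [0,0,0.05],
    [0,0,0.05],
    [0,0,0],
    [0,0,0],
  ],
  hand=[0,0,0,0,0,0,0,0],
)

```text
time: 75.5
tcp_pos: [0.5525, -0.3513, 0.1034]
ee_rot: [0.0, 0.774, 0.634, 0.0]
contact_force: [0.1, 0.1, -0.2]
gripper_width: 0.229
grip_force: 59.7
```

```bash
python3 - <<'E'
from h import *
st();plan([*HEAD[1],.098],79)
E
```

```text
t 75.5 [ 0.5525 -0.3513  0.1034] X 78.65 tz [ 0. -0. -1.] w 0.229 F [ 0.1  0.1 -0.2] T [-0.03 -0.05 -0.04] j [ 0.19  0.74  0.46  1.63 -0.4   0.87  0.61]
t 75.5 tcp [ 0.5525 -0.3513  0.1034] rot units [ 0.    0.   -0.06] shift now [-0.005 -0.011  0.108] after [-0.005 -0.011  0.108]
```

Request:
carry_out(
  rot=[
    [0,0,0],
    [0,0,0],
    [0,0,0.4],
    [0,0,0.8],
    [0,0,0.85],
    [0,0,0.85],
    [0,0,0.85],
    [0,0,0.85],
  ],
  offset=[
    [0,0,0.06],
    [0,0,0.04],
    [0,0,0],
    [0,0,0],
    [0,0,0],
    [0,0,0],
    [0,0,0],
    [0,0,0],
  ],
  hand=[0,0,0,0,0,0,0,0],
)

```text
time: 76.3
tcp_pos: [0.5536, -0.3518, 0.0985]
ee_rot: [0.001, 0.903, 0.429, 0.001]
contact_force: [3.0, -1.8, -3.1]
gripper_width: 0.23
grip_force: 59.4
```

Request:
carry_out(
  rot=[
    [0,0,0.85],
    [0,0,0.85],
    [0,0,0.85],
    [0,0,0.85],
    [0,0,0.85],
    [0,0,0.85],
    [0,0,0.85],
    [0,0,0.85],
  ],
  offset=[
    [0,0,0],
    [0,0,0],
    [0,0,0],
    [0,0,0],
    [0,0,0],
    [0,0,0],
    [0,0,0],
    [0,0,0],
  ],
  hand=[0,0,0,0,0,0,0,0],
)

```text
time: 77.1
tcp_pos: [0.5532, -0.3515, 0.0985]
ee_rot: [0.001, 0.996, 0.088, 0.001]
contact_force: [1.6, -0.3, -1.0]
gripper_width: 0.223
grip_force: 59.6
```

Request:
carry_out(
  rot=[
    [0,0,0.8],
    [0,0,0.8],
    [0,0,0.8],
    [0,0,0.7],
    [0,0,0.7],
    [0,0,0.6],
    [0,0,0.4],
    [0,0,0],
  ],
  offset=[
    [0,0,0],
    [0,0,0],
    [0,0,0],
    [0,0,0],
    [0,0,0],
    [0,0,0],
    [0,0,0],
    [0,0,0],
  ],
  hand=[0,0,0,0,0,0,0,0],
)

```text
time: 77.9
tcp_pos: [0.5531, -0.3511, 0.0984]
ee_rot: [0.0, 0.987, -0.161, 0.0]
contact_force: [1.0, -0.7, -0.1]
gripper_width: 0.226
grip_force: 59.8
```

```bash
python3 - <<'E'
from h import *
st()
E
```

```text
t 77.9 [ 0.5531 -0.3511  0.0984] X -18.53 tz [ 0.001 -0.001 -1.   ] w 0.226 F [ 1.  -0.7 -0.1] T [-0.12 -0.5   0.03] j [-0.04  0.88  0.86  1.65 -0.78  0.98 -0.81]
```

Request:
carry_out(
  rot=[
    [0,0,0],
    [0,0,0],
    [0,0,0],
    [0,0,0],
    [0,0,0],
    [0,0,0],
    [0,0,0],
    [0,0,0],
  ],
  offset=[
    [0,0,-0.2],
    [0,0,-0.3],
    [0,0,-0.4],
    [0,0,-0.4],
    [0,0,-0.15],
    [0,0,0],
    [0,0,0],
    [0,0,0],
  ],
  hand=[0,0,0,0,0,0,0,0],
)

```text
time: 78.7
tcp_pos: [0.5519, -0.3506, 0.1698]
ee_rot: [-0.0, 0.987, -0.161, -0.001]
contact_force: [0.5, 0.4, -0.4]
gripper_width: 0.227
grip_force: 59.7
```

```bash
python3 - <<'E'
from h import *
st();plan([.4622,-.0236,.17],-18.5)
E
```

```text
t 78.7 [ 0.5519 -0.3506  0.1698] X -18.55 tz [-0.001  0.001 -1.   ] w 0.227 F [ 0.5  0.4 -0.4] T [-0.02 -0.01  0.05] j [-0.08  0.8   0.93  1.61 -0.7   1.09 -0.85]
t 78.7 tcp [ 0.5519 -0.3506  0.1698] rot units [-0.01  0.02 -0.01] shift now [-3.781 -5.63   0.006] after [-3.776e+00 -5.633e+00 -4.000e-03]
```

Request:
carry_out(
  rot=[
    [0,0,-0.95],
    [0,0,-0.95],
    [0,0,-0.95],
    [0,0,-0.95],
    [0,0,-0.95],
    [0,0,-0.95],
    [0,0,-0.95],
    [0,0,-0.95],
  ],
  offset=[
    [0,0,0],
    [0,0,0],
    [0,0,0],
    [0,0,0],
    [0,0,0],
    [0,0,0],
    [0,0,0],
    [0,0,0],
  ],
  hand=[0,0,0,0,0,0,0,0],
)

```text
time: 79.5
tcp_pos: [0.5518, -0.3509, 0.1698]
ee_rot: [-0.001, 0.972, 0.236, -0.001]
contact_force: [0.3, 0.9, -1.0]
gripper_width: 0.229
grip_force: 59.7
```

Request:
carry_out(
  rot=[
    [0,0,-0.95],
    [0,0,-0.95],
    [0,0,-0.95],
    [0,0,-0.95],
    [0,0,-0.95],
    [0,0,-0.9],
    [0,0,0],
    [0,0,0],
  ],
  offset=[
    [0,0,0],
    [0,0,0],
    [0,0,0],
    [0,0,0],
    [0,0,0],
    [0,0,0],
    [0,0,0],
    [0,0,0],
  ],
  hand=[0,0,0,0,0,0,0,0],
)

```text
time: 80.3
tcp_pos: [0.552, -0.3511, 0.1702]
ee_rot: [-0.0, 0.863, 0.506, -0.0]
contact_force: [-0.6, 0.2, -1.0]
gripper_width: 0.227
grip_force: 59.7
```

```bash
python3 - <<'E'
from h import *
st();plan([.4622,-.0236,.17],61)
E
```

```text
t 80.3 [ 0.552  -0.3511  0.1702] X 60.79 tz [-0.001  0.001 -1.   ] w 0.227 F [-0.6  0.2 -1. ] T [ 0.01  0.04 -0.01] j [ 0.11  0.68  0.59  1.6  -0.43  1.    0.33]
t 80.3 tcp [ 0.552  -0.3511  0.1702] rot units [-0.01 -0.   -0.03] shift now [ 4.84  -4.763  0.009] after [ 4.858e+00 -4.746e+00  4.000e-03]
```

Request:
carry_out(
  rot=[
    [0,0,0],
    [0,0,0],
    [0,0,0],
    [0,0,0],
    [0,0,0],
    [0,0,0],
    [0,0,0],
    [0,0,0],
  ],
  offset=[
    [0.4,-0.4,0],
    [0.44,-0.43,0],
    [0.44,-0.43,0],
    [0.44,-0.43,0],
    [0.44,-0.43,0],
    [0.44,-0.43,0],
    [0.44,-0.43,0],
    [0.44,-0.43,0],
  ],
  hand=[0,0,0,0,0,0,0,0],
)

```text
time: 81.1
tcp_pos: [0.4873, -0.1151, 0.1707]
ee_rot: [-0.0, 0.863, 0.506, -0.0]
contact_force: [-1.1, -0.2, -1.5]
gripper_width: 0.231
grip_force: 59.7
```

Request:
carry_out(
  rot=[
    [0,0,0],
    [0,0,0],
    [0,0,0],
    [0,0,0],
    [0,0,0],
    [0,0,0],
    [0,0,0],
    [0,0,0],
  ],
  offset=[
    [0.44,-0.43,0],
    [0.44,-0.43,0],
    [0.44,-0.43,0],
    [0.04,-0.06,0],
    [0,0,0],
    [0,0,0],
    [0,0,0],
    [0,0,0],
  ],
  hand=[0,0,0,0,0,0,0,0],
)

```text
time: 81.9
tcp_pos: [0.462, -0.0252, 0.1708]
ee_rot: [0.0, 0.862, 0.506, -0.0]
contact_force: [0.0, 0.2, -0.5]
gripper_width: 0.226
grip_force: 59.7
```

```bash
python3 - <<'E'
from h import *
st();plan([.4622,-.0236,.070],61)
c=snap("top");s=snap("scene")
a=cv2.resize(c["img"][238:322,350:480,::-1],(520,336),interpolation=cv2.INTER_CUBIC)
b=cv2.resize(s["img"][175:265,170:325,::-1],(520,302)[:2],interpolation=cv2.INTER_CUBIC)[:250]
cv2.imwrite("pics/end.png",np.vstack([a,b]))
E
```

```text
t 81.9 [ 0.462  -0.0252  0.1708] X 60.82 tz [ 0. -0. -1.] w 0.226 F [ 0.   0.2 -0.5] T [-0.04 -0.03 -0.02] j [-0.58  0.36  0.65  2.1  -0.31  0.77 -0.25]
t 81.9 tcp [ 0.462  -0.0252  0.1708] rot units [ 0.    0.   -0.03] shift now [ 0.029 -0.013  2.017] after [ 0.029 -0.012  2.017]
```

View pics/end.png

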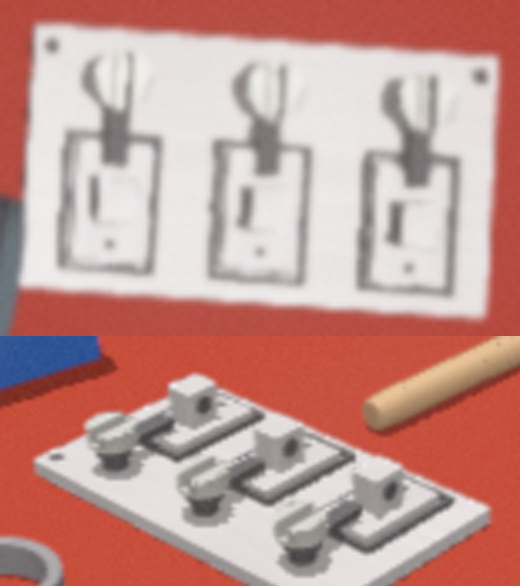

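All three toes point along the nest's -x over the blocks (toe ends at about (117,163), (266,173) and (413,186) in the crop), so the screws are home. I'll stow the driver.

Request:
carry_out(
  rot=[
    [0,0,0],
    [0,0,0],
    [0,0,0],
    [0,0,0],
    [0,0,0],
    [0,0,0],
    [0,0,0],
    [0,0,0],
  ],
  offset=[
    [0.02,0,0.3],
    [0,0,0.4],
    [0,0,0.4],
    [0,0,0.4],
    [0,0,0.3],
    [0,0,0.18],
    [0,0,0],
    [0,0,0],
  ],
  hand=[0,0,0,0,0,0,0,0],
)

```text
time: 82.8
tcp_pos: [0.4627, -0.0234, 0.0722]
ee_rot: [0.0, 0.862, 0.507, 0.0]
contact_force: [0.5, -0.0, -1.3]
gripper_width: 0.228
grip_force: 59.7
```

```bash
python3 - <<'E'
from h import *
st()
E
```

```text
t 82.8 [ 0.4627 -0.0234  0.0722] X 60.92 tz [ 0.001 -0.    -1.   ] w 0.228 F [ 0.5 -0.  -1.3] T [ 0.02 -0.04  0.02] j [-0.45  0.54  0.5   2.15 -0.48  0.56 -0.1 ]
```

Request:
carry_out(
  rot=[
    [0,0,0],
    [0,0,0],
    [0,0,0],
    [0,0,0],
    [0,0,0],
    [0,0,0],
    [0,0,0],
    [0,0,0],
  ],
  offset=[
    [0,0,0.05],
    [0,0,0],
    [0,0,0],
    [0,0,0],
    [0,0,0],
    [0,0,0],
    [0,0,0],
    [0,0,-0.2],
  ],
  hand=[0,0,0.3,0.4,0.5,0.6,0.7,0.8],
)

```text
time: 83.6
tcp_pos: [0.4614, -0.0232, 0.0789]
ee_rot: [-0.0, 0.862, 0.507, -0.001]
contact_force: [0.4, 0.7, -0.6]
gripper_width: 0.805
grip_force: 0.0
```

Request:
carry_out(
  rot=[
    [0,0,0],
    [0,0,0],
    [0,0,0],
    [0,0,0],
    [0,0,0],
    [0,0,0],
    [0,0,0],
    [0,0,0],
  ],
  offset=[
    [0,0,-0.4],
    [0,0,-0.5],
    [0,0,-0.5],
    [0,0,-0.5],
    [0,0,-0.4],
    [0,0,0],
    [0,0,0],
    [0,0,0],
  ],
  hand=[0.8,0.8,0.8,0.8,0.8,0.4,0.1,0],
)

```text
time: 84.4
tcp_pos: [0.4616, -0.0231, 0.1937]
ee_rot: [-0.0, 0.862, 0.507, -0.001]
contact_force: [-0.1, -0.2, 0.4]
gripper_width: 0.291
grip_force: 0.0
```

```bash
python3 - <<'E'
from h import *
st()
cs=[snap("top"),snap("scene")]
# plunger head in the first top picture (unoccluded): bright disc at z=.072
im=cv2.imread("pics/t1.png");H=cv2.cvtColor(im,cv2.COLOR_BGR2HSV).astype(int)
m=np.zeros(H.shape[:2],np.uint8);m[226:244,288:312]=((H[...,2]>225)&(H[...,1]<40))[226:244,288:312]
k=max(cv2.findContours(m,0,1)[0],key=cv2.contourArea);(x,y),r=cv2.minEnclosingCircle(k)
p=ray2(cs[0],[[x,y]],.072)[0];print(x,y,r,p); plan([p[0],p[1],.12],61)
# driver in scene: dark mask columns in stand area
S=hsv(cs[1]).astype(int);yy,xx=np.nonzero(S[185:232,330:370,2]<70)
print("driver dark px cols top/bottom", [(r+185,xx[yy==r].mean().round(1)+330,len(xx[yy==r])) for r in (12,20,28,34) if (yy==r).any()])
I=cv2.cvtColor(cv2.imread("pics/scene0.png"),cv2.COLOR_BGR2HSV);yy,xx=np.nonzero(I[185:232,330:370,2]<70)
print("start", [(r+185,xx[yy==r].mean().round(1)+330,len(xx[yy==r])) for r in (12,20,28,34) if (yy==r).any()])
E
```

```text
t 84.4 [ 0.4616 -0.0231  0.1937] X 60.94 tz [-0.001 -0.    -1.   ] w 0.291 F [-0.1 -0.2  0.4] T [-0.   -0.03 -0.04] j [-0.61  0.32  0.68  2.08 -0.27  0.83 -0.28]
298.5 232.0 5.315173149108887 [0.6330027  0.01535458 0.072     ]
t 84.5 tcp [ 0.4616 -0.0233  0.1935] rot units [-0.01  0.01 -0.01] shift now [2.343 2.623 1.464] after [2.338 2.624 1.471]
driver dark px cols top/bottom [(197, np.float64(349.0), 13), (205, np.float64(349.0), 13), (213, np.float64(349.0), 13), (219, np.float64(348.0), 15)]
start [(197, np.float64(349.0), 9), (205, np.float64(349.0), 11), (213, np.float64(348.5), 10), (219, np.float64(347.5), 14)]
```

The driver is back at its starting pixel columns and upright. Now to press the counter, at about (0.633, 0.016).

Request:
carry_out(
  rot=[
    [0,0,0],
    [0,0,0],
    [0,0,0],
    [0,0,0],
    [0,0,0],
    [0,0,0],
    [0,0,0],
    [0,0,0],
  ],
  offset=[
    [0.4,0.43,0],
    [0.4,0.44,0],
    [0.4,0.44,0],
    [0.4,0.44,0],
    [0.4,0.44,0],
    [0.34,0.42,0],
    [0,0,0],
    [0,0,0],
  ],
  hand=[0,0,0,0,0,0,0,0],
)

```text
time: 85.3
tcp_pos: [0.6325, 0.0153, 0.1931]
ee_rot: [-0.0, 0.862, 0.507, -0.001]
contact_force: [0.7, -0.8, 0.5]
gripper_width: 0.0
grip_force: 0.0
```

Request:
carry_out(
  rot=[
    [0,0,0],
    [0,0,0],
    [0,0,0],
    [0,0,0],
    [0,0,0],
    [0,0,0],
    [0,0,0],
    [0,0,0],
  ],
  offset=[
    [0,0,0.4],
    [0,0,0.5],
    [0,0,0.5],
    [0,0,0.4],
    [0,0,0.2],
    [0,0,0],
    [0,0,0],
    [0,0,0],
  ],
  hand=[0,0,0,0,0,0,0,0],
)

```text
time: 86.1
tcp_pos: [0.6339, 0.0155, 0.0956]
ee_rot: [0.0, 0.862, 0.507, 0.001]
contact_force: [-0.3, -1.2, 0.1]
gripper_width: -0.002
grip_force: 0.0
```

```bash
python3 - <<'E'
from h import *
st(); plan([.633,.016,.061],61)
E
```

```text
t 86.1 [0.6339 0.0155 0.0956] X 60.93 tz [ 0.002  0.    -1.   ] w -0.002 F [-0.3 -1.2  0.1] T [ 0.01 -0.01 -0.  ] j [-0.46  0.74  0.54  1.7  -0.48  0.84 -0.22]
t 86.1 tcp [0.6339 0.0155 0.0956] rot units [ 0.02 -0.01 -0.01] shift now [-0.001 -0.022  0.692] after [-0.    -0.021  0.692]
```

Pressing to 1 mm past the stop and holding briefly.

Request:
carry_out(
  rot=[
    [0,0,0],
    [0,0,0],
    [0,0,0],
    [0,0,0],
    [0,0,0],
    [0,0,0],
    [0,0,0],
    [0,0,0],
  ],
  offset=[
    [0,0,0.3],
    [0,0,0.15],
    [0,0,0.1],
    [0,0,0.07],
    [0,0,0.05],
    [0,0,0.03],
    [0,0,0],
    [0,0,0],
  ],
  hand=[0,0,0,0,0,0,0,0],
)

```text
time: 86.9
tcp_pos: [0.633, 0.0159, 0.0614]
ee_rot: [-0.001, 0.862, 0.507, 0.0]
contact_force: [-8.4, 2.1, 22.3]
gripper_width: -0.002
grip_force: 10.9
```

```bash
python3 - <<'E'
from h import *
st()
E
```

```text
t 86.9 [0.633  0.0159 0.0614] X 60.94 tz [-0.001  0.002 -1.   ] w -0.002 F [-8.4  2.1 22.3] T [0.36 1.9  0.04] j [-0.44  0.78  0.51  1.71 -0.51  0.78 -0.2 ]
```

Request:
carry_out(
  rot=[
    [0,0,0],
    [0,0,0],
    [0,0,0],
    [0,0,0],
    [0,0,0],
    [0,0,0],
    [0,0,0],
    [0,0,0],
  ],
  offset=[
    [0,0,0],
    [0,0,0],
    [0,0,-0.2],
    [0,0,-0.4],
    [0,0,-0.6],
    [0,0,-0.6],
    [0,0,-0.4],
    [0,0,0],
  ],
  hand=[0,0,0,0,0,0,0,0],
)

```text
time: 87.7
tcp_pos: [0.6352, 0.0152, 0.1723]
ee_rot: [0.001, 0.862, 0.507, 0.002]
contact_force: [0.6, 1.0, -0.4]
gripper_width: 0.002
grip_force: 0.0
```

Request:
carry_out(
  rot=[
    [0,0,0],
    [0,0,0],
    [0,0,0],
    [0,0,0],
    [0,0,0],
    [0,0,0],
    [0,0,0],
    [0,0,0],
  ],
  offset=[
    [0,0,0],
    [0,0,0],
    [0,0,0],
    [0,0,0],
    [0,0,0],
    [0,0,0],
    [0,0,0],
    [0,0,0],
  ],
  hand=[0,0,0,0,0,0,0,0],
)

```text
time: 88.5
tcp_pos: [0.6332, 0.0157, 0.1693]
ee_rot: [0.0, 0.862, 0.507, 0.0]
contact_force: [-0.2, 0.6, 0.6]
gripper_width: -0.003
grip_force: 0.0
```

```bash
python3 - <<'E'
from h import *
st(); print(order.sign_off())
E
```

```text
t 88.5 [0.6332 0.0157 0.1693] X 60.94 tz [ 0. -0. -1.] w -0.003 F [-0.2  0.6  0.6] T [-0.01  0.    0.04] j [-0.5   0.64  0.59  1.66 -0.42  0.97 -0.26]
the job is handed in; nothing more can be done
None
```

The job is handed in at 88.5 s, and no verdict came back: all three blocks are in nests with their clamp screws turned home, the driver is back upright in its stand, and the counter plunger was pressed to its stop (22 N) and released.

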